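# Lock and cover the battery packs under isolation

## Robot

A 7-joint arm with a two-finger parallel gripper is mounted at the origin on the work surface. World frame = base frame: x ahead of the robot, y to its left, z up, the work surface at z = 0. Lengths are in m, angles in rad, forces in N, time in s.
With the tool pointing down it reaches from about 0.35 to 0.9 m from the base axis. Payload 8.1 kg.
Tool frame: the origin (TCP) lies at the very end of the fingers, on their centre line; the grasp point (between the pads) lies grip_point_offset behind it (grip_point_offset is the distance from the TCP to the grasp point, in m); z points along the fingers, y is the direction in which the jaws open and shut (so a half turn about z gives the same grasp; the last joint's range is limited). The gripper opens to 92 mm and grips with 3 to 60 N. Pads are 19 mm wide; open, the fingers measure 130 mm over their backs; the gripper's body (75 mm by 190 mm) begins 47 mm behind the grasp point.
Start: joints at [-1.311, 0.434, 0.025, 1.573, -0.012, 1.134, -0.075], TCP at [0.222, 0.584, 0.19] pointing down, gripper open.
Joint ranges: [-2.62, 2.62], [-0.44, 2.09], [-1.27, 1.32], [0.08, 2.57], [-1.32, 4.46], [0.12, 2], [-2.74, 2.74]. Speed limits (rad/s): [2.22, 2.22, 3.01, 3.01, 3.14, 3.14, 3.14].

## Interface

Orientations are given as a rotation vector (axis times angle).
In Python, from cell import * gives the robot as it stands.
- The arm moves only by the tool drive_tool, never from a script. Its argument "increments" is a list of rows, each an object of numbers: "grip": the gripper's target within -1 to 1 (shut at 1, half-way at 0, fully open at -1); "tx", "ty", "tz": the shift along the world's x, y, z normalised to -1 to 1, where 1 is 400 mm; "turn": the turn about the world's z normalised to -1 to 1, where 1 is 60 degrees. In form: [{"grip": .., "tx": .., "ty": .., "tz": .., "turn": ..}, ...]. A call has 1 to 20 rows; each row is the pose to reach, as a shift and turn from the pose measured when the call began; what a row does not reach only later rows make up. A row lasts 1/10 s, in which the tool goes at most 50 mm and 8.59 degrees, less where a joint would pass 70% of its speed; a pose out of reach is approached as far as the arm can. A call with a number of a shift or a turn outside -1 to 1 is refused whole. A call with a gripper value outside its range is refused whole. The fingers move at their own pace and stop on an object; "newtons" is the grip in N (left out, the last holds). Time passes only in rows, so rows that repeat a pose let the fingers close. It gives the time, the measured TCP pose, the force and the opening at its end, in the units of the state.
- observe(): the state, without advancing time (a new reading comes with each control period).
- get_image(name): name is "scene" or "side" or "wrist"; returns the picture (420x560x3 uint8, red, green, blue); there is no depth.
- camera_info(name): a dict with "fx", "fy", "cx", "cy" (pixels), "distortion" ([k1, k2, p1, p2, k3] as OpenCV has them; the pictures are not rectified), "eye" and "rotation" of the camera in the world; the wrist camera has in their place "hand_eye" (4x4, takes a point from camera to tool coordinates, whose origin is the TCP and whose axes are the flange's). Camera axes: x right, y down, z forward; pixel columns grow to the right and rows downward; lengths in m; the calibration is good to about 2 mm. A picture is of the moment at which its call begins: read the wrist's pose just before it. camera_info takes no time and is no camera call.
- sign_off(): hands the job in, once; it reports no verdict.
The state is a dict: "clock": time; "joints": joint angles; "dq": joint speeds; "joint_efforts": joint torques, N m; "position": TCP position; "ee_rot": TCP orientation; "force": force on the tool from outside, world axes, zero at the start; "ft_torque": the same for the moment, N m; "width": opening from 0.0 (shut) to 1.0 (fully open).
Only numpy, scipy, OpenCV 4.12 (cv2) and the standard library are available. Lean on these libraries where they do the work, as an engineer would, in place of code of your own. Each camera call takes 0.05 s, during which the arm holds its last target. There are 200 camera calls.

## Task

Before touching any plug, throw the red isolator lever right over to its far side to cut the charging supply. With it off, turn the yellow plug in every battery pack on the bench until its red nose points squarely at that pack's white mark, and set a white base plate on each pack's rim so that it sits fully home and level. Only once every pack is locked and covered, throw the lever right back to switch the supply on again, and leave the crimp tool and the grommet where they lie.

Things in the scene. Friction and masses are not known exactly. Their poses are not given: they have to be found in the camera images.
- pack1: Round black battery pack, 120 mm across, 0.85 kg, loose; three or four are there. Origin: centre of its underside on the bench, z up. Base 24 mm high; on it a round collar, outer diameter 112, inner 96 mm; its rim 54 mm above the bench, the well inside 30 mm deep. An 11 mm wide white mark crosses the well floor's edge, the rim and the collar's outside at the pack's own +x.
- plug1 (a joint): Angle (rad) of the yellow twist plug in the centre of pack1's well, about the pack's vertical axis. 0: red nose exactly at the white mark (pack +x); positive: nose counter-clockwise of it seen from above. Range -0.5 to 2.4, found at 0.6 to 2.1: turn it clockwise. Light friction (0.06 N m); stays where it is left, no click or stop at the mark.
- nose1 (a point): End of the red nose of pack1's plug, 36 mm from the pack's axis, 35 mm above the bench. The plug is a 52 mm disc, its top 30 mm above the bench, with a finger bar across its centre, 44 mm long along the nose direction, 14 mm thick, from 30 to 48 mm above the bench; the 8 mm wide red nose prolongs one end of the bar.
- plate1: Loose translucent white plate, 90 g: disc 114 mm, 5 mm thick; under it a 4 mm deep lip, diameter 83 (foot) to 89 mm; on top a central knob, 24 mm diameter, 30 mm tall. Origin: centre of the lip's underside, z along the knob; disc top at 9, knob top at 39 mm. Seated, lip inside the collar, its origin is 50 mm above the bench. All alike; any fits any pack.
- pack2: Round black battery pack, 120 mm across, 0.85 kg, loose; three or four are there. Origin: centre of its underside on the bench, z up. Base 24 mm high; on it a round collar, outer diameter 112, inner 96 mm; its rim 54 mm above the bench, the well inside 30 mm deep. An 11 mm wide white mark crosses the well floor's edge, the rim and the collar's outside at the pack's own +x.
- plug2 (a joint): Angle (rad) of the yellow twist plug in the centre of pack2's well, about the pack's vertical axis. 0: red nose exactly at the white mark (pack +x); positive: nose counter-clockwise of it seen from above. Range -0.5 to 2.4, found at 0.6 to 2.1: turn it clockwise. Light friction (0.06 N m); stays where it is left, no click or stop at the mark.
- nose2 (a point): End of the red nose of pack2's plug, 36 mm from the pack's axis, 35 mm above the bench. The plug is a 52 mm disc, its top 30 mm above the bench, with a finger bar across its centre, 44 mm long along the nose direction, 14 mm thick, from 30 to 48 mm above the bench; the 8 mm wide red nose prolongs one end of the bar.
- plate2: Loose translucent white plate, 90 g: disc 114 mm, 5 mm thick; under it a 4 mm deep lip, diameter 83 (foot) to 89 mm; on top a central knob, 24 mm diameter, 30 mm tall. Origin: centre of the lip's underside, z along the knob; disc top at 9, knob top at 39 mm. Seated, lip inside the collar, its origin is 50 mm above the bench. All alike; any fits any pack.
- pack3: Round black battery pack, 120 mm across, 0.85 kg, loose; three or four are there. Origin: centre of its underside on the bench, z up. Base 24 mm high; on it a round collar, outer diameter 112, inner 96 mm; its rim 54 mm above the bench, the well inside 30 mm deep. An 11 mm wide white mark crosses the well floor's edge, the rim and the collar's outside at the pack's own +x.
- plug3 (a joint): Angle (rad) of the yellow twist plug in the centre of pack3's well, about the pack's vertical axis. 0: red nose exactly at the white mark (pack +x); positive: nose counter-clockwise of it seen from above. Range -0.5 to 2.4, found at 0.6 to 2.1: turn it clockwise. Light friction (0.06 N m); stays where it is left, no click or stop at the mark.
- nose3 (a point): End of the red nose of pack3's plug, 36 mm from the pack's axis, 35 mm above the bench. The plug is a 52 mm disc, its top 30 mm above the bench, with a finger bar across its centre, 44 mm long along the nose direction, 14 mm thick, from 30 to 48 mm above the bench; the 8 mm wide red nose prolongs one end of the bar.
- plate3: Loose translucent white plate, 90 g: disc 114 mm, 5 mm thick; under it a 4 mm deep lip, diameter 83 (foot) to 89 mm; on top a central knob, 24 mm diameter, 30 mm tall. Origin: centre of the lip's underside, z along the knob; disc top at 9, knob top at 39 mm. Seated, lip inside the collar, its origin is 50 mm above the bench. All alike; any fits any pack.
- pack4: Round black battery pack, 120 mm across, 0.85 kg, loose; three or four are there. Origin: centre of its underside on the bench, z up. Base 24 mm high; on it a round collar, outer diameter 112, inner 96 mm; its rim 54 mm above the bench, the well inside 30 mm deep. An 11 mm wide white mark crosses the well floor's edge, the rim and the collar's outside at the pack's own +x.
- plug4 (a joint): Angle (rad) of the yellow twist plug in the centre of pack4's well, about the pack's vertical axis. 0: red nose exactly at the white mark (pack +x); positive: nose counter-clockwise of it seen from above. Range -0.5 to 2.4, found at 0.6 to 2.1: turn it clockwise. Light friction (0.06 N m); stays where it is left, no click or stop at the mark.
- nose4 (a point): End of the red nose of pack4's plug, 36 mm from the pack's axis, 35 mm above the bench. The plug is a 52 mm disc, its top 30 mm above the bench, with a finger bar across its centre, 44 mm long along the nose direction, 14 mm thick, from 30 to 48 mm above the bench; the 8 mm wide red nose prolongs one end of the bar.
- plate4: Loose translucent white plate, 90 g: disc 114 mm, 5 mm thick; under it a 4 mm deep lip, diameter 83 (foot) to 89 mm; on top a central knob, 24 mm diameter, 30 mm tall. Origin: centre of the lip's underside, z along the knob; disc top at 9, knob top at 39 mm. Seated, lip inside the collar, its origin is 50 mm above the bench. All alike; any fits any pack.
- isolator (a joint): Angle (rad) of the charging isolator's lever. 0: leaning to the block's -x side, near the robot (supply on, found at 0 to 0.1); 1.0: over to its +x side (supply off). It leans 0.5 rad (29 degrees) from upright at either end, turns with light friction (0.06 N m) and stays where it is left. It can be pushed with shut fingers.
- isolator_tip (a point): Centre of the lever's red ball, 26 mm diameter, 70 mm from the pivot along a 10 mm steel rod; about 83 mm above the bench at either end and 92 mm upright.
- isolator_base: The isolator's fixed grey block, 70 x 50 x 25 mm (x, y, z). Origin: centre of its underside. The lever's pivot is along y, 22 mm above the origin. Its +x points roughly away from the robot.
- crimper: Bystander: a steel crimp tool with two red handles, lying flat, about 190 mm long along its x, 60 mm across the handles, 15 mm thick. Origin: on its underside, about mid-length.
- grommet: Bystander: a red rubber grommet ring, 34 mm across, 12 mm high. Origin: centre of its underside.
- tester: Bystander: a fixed grey cell tester, 75 x 130 x 45 mm with a 10 mm knob on top. Origin: centre of its underside.

How it is judged:
On the way, in this order (a step that is already met when the one before it is completed fails the run):
1. the isolator is thrown off (lever beyond 0.8 rad) while all plugs are still as found (value of joint isolator above 0.8 rad and distance of each of nose1, nose2, nose3, nose4 from where it was at the start of the episode below 0.006 m), for 0.2 s.
2. with the supply off, every plug's nose faces its white mark (within 0.12 rad) (value of joint isolator above 0.8 rad and value of joint plug1 between -0.12 and 0.12 rad and value of joint plug2 between -0.12 and 0.12 rad and value of joint plug3 between -0.12 and 0.12 rad and value of joint plug4 between -0.12 and 0.12 rad), for 0.2 s.
3. with the supply still off, every pack is covered by a seated, level plate (all of step 2 and ((horizontal distance between plate1 and pack1 below 0.006 m and z of plate1 in the frame of pack1 between 0.047 and 0.052 m and angle between plate1's own z axis and vertical below 0.035 rad and linear speed of plate1 below 0.02 m/s) or (horizontal distance between plate2 and pack1 below 0.006 m and z of plate2 in the frame of pack1 between 0.047 and 0.052 m and angle between plate2's own z axis and vertical below 0.035 rad and linear speed of plate2 below 0.02 m/s) or (horizontal distance between plate3 and pack1 below 0.006 m and z of plate3 in the frame of pack1 between 0.047 and 0.052 m and angle between plate3's own z axis and vertical below 0.035 rad and linear speed of plate3 below 0.02 m/s) or (horizontal distance between plate4 and pack1 below 0.006 m and z of plate4 in the frame of pack1 between 0.047 and 0.052 m and angle between plate4's own z axis and vertical below 0.035 rad and linear speed of plate4 below 0.02 m/s)) and ((horizontal distance between plate1 and pack2 below 0.006 m and z of plate1 in the frame of pack2 between 0.047 and 0.052 m and angle between plate1's own z axis and vertical below 0.035 rad and linear speed of plate1 below 0.02 m/s) or (horizontal distance between plate2 and pack2 below 0.006 m and z of plate2 in the frame of pack2 between 0.047 and 0.052 m and angle between plate2's own z axis and vertical below 0.035 rad and linear speed of plate2 below 0.02 m/s) or (horizontal distance between plate3 and pack2 below 0.006 m and z of plate3 in the frame of pack2 between 0.047 and 0.052 m and angle between plate3's own z axis and vertical below 0.035 rad and linear speed of plate3 below 0.02 m/s) or (horizontal distance between plate4 and pack2 below 0.006 m and z of plate4 in the frame of pack2 between 0.047 and 0.052 m and angle between plate4's own z axis and vertical below 0.035 rad and linear speed of plate4 below 0.02 m/s)) and ((horizontal distance between plate1 and pack3 below 0.006 m and z of plate1 in the frame of pack3 between 0.047 and 0.052 m and angle between plate1's own z axis and vertical below 0.035 rad and linear speed of plate1 below 0.02 m/s) or (horizontal distance between plate2 and pack3 below 0.006 m and z of plate2 in the frame of pack3 between 0.047 and 0.052 m and angle between plate2's own z axis and vertical below 0.035 rad and linear speed of plate2 below 0.02 m/s) or (horizontal distance between plate3 and pack3 below 0.006 m and z of plate3 in the frame of pack3 between 0.047 and 0.052 m and angle between plate3's own z axis and vertical below 0.035 rad and linear speed of plate3 below 0.02 m/s) or (horizontal distance between plate4 and pack3 below 0.006 m and z of plate4 in the frame of pack3 between 0.047 and 0.052 m and angle between plate4's own z axis and vertical below 0.035 rad and linear speed of plate4 below 0.02 m/s)) and ((horizontal distance between plate1 and pack4 below 0.006 m and z of plate1 in the frame of pack4 between 0.047 and 0.052 m and angle between plate1's own z axis and vertical below 0.035 rad and linear speed of plate1 below 0.02 m/s) or (horizontal distance between plate2 and pack4 below 0.006 m and z of plate2 in the frame of pack4 between 0.047 and 0.052 m and angle between plate2's own z axis and vertical below 0.035 rad and linear speed of plate2 below 0.02 m/s) or (horizontal distance between plate3 and pack4 below 0.006 m and z of plate3 in the frame of pack4 between 0.047 and 0.052 m and angle between plate3's own z axis and vertical below 0.035 rad and linear speed of plate3 below 0.02 m/s) or (horizontal distance between plate4 and pack4 below 0.006 m and z of plate4 in the frame of pack4 between 0.047 and 0.052 m and angle between plate4's own z axis and vertical below 0.035 rad and linear speed of plate4 below 0.02 m/s))), for 0.2 s.
At the end, for the whole second after the job is handed in: Every pack present has its plug's nose within 0.12 rad of the white mark and a plate on its rim: centred within 6 mm, its origin 47 to 52 mm above the pack's underside, tilted less than 0.035 rad, at rest; the isolator lever is back on (below 0.2 rad) (value of joint isolator below 0.2 rad and value of joint plug1 between -0.12 and 0.12 rad and value of joint plug2 between -0.12 and 0.12 rad and value of joint plug3 between -0.12 and 0.12 rad and value of joint plug4 between -0.12 and 0.12 rad and ((horizontal distance between plate1 and pack1 below 0.006 m and z of plate1 in the frame of pack1 between 0.047 and 0.052 m and angle between plate1's own z axis and vertical below 0.035 rad and linear speed of plate1 below 0.02 m/s) or (horizontal distance between plate2 and pack1 below 0.006 m and z of plate2 in the frame of pack1 between 0.047 and 0.052 m and angle between plate2's own z axis and vertical below 0.035 rad and linear speed of plate2 below 0.02 m/s) or (horizontal distance between plate3 and pack1 below 0.006 m and z of plate3 in the frame of pack1 between 0.047 and 0.052 m and angle between plate3's own z axis and vertical below 0.035 rad and linear speed of plate3 below 0.02 m/s) or (horizontal distance between plate4 and pack1 below 0.006 m and z of plate4 in the frame of pack1 between 0.047 and 0.052 m and angle between plate4's own z axis and vertical below 0.035 rad and linear speed of plate4 below 0.02 m/s)) and ((horizontal distance between plate1 and pack2 below 0.006 m and z of plate1 in the frame of pack2 between 0.047 and 0.052 m and angle between plate1's own z axis and vertical below 0.035 rad and linear speed of plate1 below 0.02 m/s) or (horizontal distance between plate2 and pack2 below 0.006 m and z of plate2 in the frame of pack2 between 0.047 and 0.052 m and angle between plate2's own z axis and vertical below 0.035 rad and linear speed of plate2 below 0.02 m/s) or (horizontal distance between plate3 and pack2 below 0.006 m and z of plate3 in the frame of pack2 between 0.047 and 0.052 m and angle between plate3's own z axis and vertical below 0.035 rad and linear speed of plate3 below 0.02 m/s) or (horizontal distance between plate4 and pack2 below 0.006 m and z of plate4 in the frame of pack2 between 0.047 and 0.052 m and angle between plate4's own z axis and vertical below 0.035 rad and linear speed of plate4 below 0.02 m/s)) and ((horizontal distance between plate1 and pack3 below 0.006 m and z of plate1 in the frame of pack3 between 0.047 and 0.052 m and angle between plate1's own z axis and vertical below 0.035 rad and linear speed of plate1 below 0.02 m/s) or (horizontal distance between plate2 and pack3 below 0.006 m and z of plate2 in the frame of pack3 between 0.047 and 0.052 m and angle between plate2's own z axis and vertical below 0.035 rad and linear speed of plate2 below 0.02 m/s) or (horizontal distance between plate3 and pack3 below 0.006 m and z of plate3 in the frame of pack3 between 0.047 and 0.052 m and angle between plate3's own z axis and vertical below 0.035 rad and linear speed of plate3 below 0.02 m/s) or (horizontal distance between plate4 and pack3 below 0.006 m and z of plate4 in the frame of pack3 between 0.047 and 0.052 m and angle between plate4's own z axis and vertical below 0.035 rad and linear speed of plate4 below 0.02 m/s)) and ((horizontal distance between plate1 and pack4 below 0.006 m and z of plate1 in the frame of pack4 between 0.047 and 0.052 m and angle between plate1's own z axis and vertical below 0.035 rad and linear speed of plate1 below 0.02 m/s) or (horizontal distance between plate2 and pack4 below 0.006 m and z of plate2 in the frame of pack4 between 0.047 and 0.052 m and angle between plate2's own z axis and vertical below 0.035 rad and linear speed of plate2 below 0.02 m/s) or (horizontal distance between plate3 and pack4 below 0.006 m and z of plate3 in the frame of pack4 between 0.047 and 0.052 m and angle between plate3's own z axis and vertical below 0.035 rad and linear speed of plate3 below 0.02 m/s) or (horizontal distance between plate4 and pack4 below 0.006 m and z of plate4 in the frame of pack4 between 0.047 and 0.052 m and angle between plate4's own z axis and vertical below 0.035 rad and linear speed of plate4 below 0.02 m/s))); the robot touches nothing.
It fails at once if the crimp tool or the grommet is pushed more than 30 mm from its place (distance of any of crimper, grommet from where it was at the start of the episode above 0.03 m).
Of pack1, pack2, pack3, pack4 only 3 to 4 are there at a start; the rules pass over those that are not, and their reading is None.
At some moment in a run one of plate1, plate2, plate3, plate4 may be knocked a few centimetres aside while the robot is not near it.
Once in a run the grip may slacken for a moment while it holds something.
It also fails if it takes over 210 s, if anything falls off the work surface, if the arm or the gripper's body presses on something with over 40 N, if the wrist force passes 120 N, or if a joint passes its speed limit or range.

## Working session

There is one attempt and no reset: what is moved stays moved. The work goes in short steps, Python scripts to look and compute and a tool call to move; the robot and the scene stay as the last step left them, time stands still between calls to the robot, and variables do not carry over. Pictures are saved under pics/ and viewed, about 12 in all and at most 16, crops included, and the job is handed in when it is done.

Besides the shell and the picture viewer there is one more tool, called after "Emit:" as name(argument=value, ...), one argument or row to a line, values as JSON. drive_tool: Moves the arm, as the interface text tells. Its arguments: {"type":"object","properties":{"increments":{"type":"array","items":{"type":"object","properties":{"grip":{"type":"number"},"tx":{"type":"number"},"ty":{"type":"number"},"tz":{"type":"number"},"turn":{"type":"number"}}}},"newtons":{"type":"number"}},"required":["increments"]}

```bash
mkdir -p pics; ls; cat > h.py <<'E'
from cell import *
import numpy as np, cv2
from scipy.spatial.transform import Rotation as R
def cam(n,st=None):
    c=camera_info(n); K=np.array([[c['fx'],0,c['cx']],[0,c['fy'],c['cy']],[0,0,1.]]); D=np.array(c['distortion'],float)
    if n=='wrist':
        st=st or observe(); H=np.array(c['hand_eye']); Rt=R.from_rotvec(st['ee_rot']).as_matrix()
        return K,D,Rt@H[:3,:3],Rt@H[:3,3]+np.array(st['position'])
    Rm=np.array(c['rotation']); 
    if Rm.size==3: Rm=R.from_rotvec(Rm).as_matrix()
    return K,D,Rm,np.array(c['eye'])
def ray(C,uv,z):
    K,D,Rm,e=C; p=cv2.undistortPoints(np.array(uv,float).reshape(-1,1,2),K,D).reshape(-1,2)
    d=np.c_[p,np.ones(len(p))]@Rm.T
    return e+d*((z-e[2])/d[:,2])[:,None]
def proj(C,P):
    K,D,Rm,e=C; return cv2.projectPoints((np.array(P,float).reshape(-1,3)-e)@Rm,np.zeros(3),np.zeros(3),K,D)[0].reshape(-1,2)
def snap(n,name):
    st=observe(); C=cam(n,st); im=get_image(n); cv2.imwrite(f'pics/{name}.png',im[:,:,::-1]); np.savez(f'pics/{name}.npz',K=C[0],D=C[1],R=C[2],e=C[3]); return im,C
def load(name):
    f=np.load(f'pics/{name}.npz'); return cv2.imread(f'pics/{name}.png'),(f['K'],f['D'],f['R'],f['e'])
E
python3 - <<'E'
from h import *
s=observe();print(s)
for n in('scene','side','wrist'):
    im,C=snap(n,n+'0');print(n,C[2].round(3).tolist(),C[3].round(3),C[0][0,0])
a=np.hstack([cv2.imread('pics/scene0.png'),cv2.imread('pics/side0.png')])
E
```

```text
pics
{'clock': 0.0, 'joints': array([-1.31059648,  0.43520141,  0.02499519,  1.57408582, -0.0115956 ,
        1.13400243, -0.07511409]), 'dq': array([ 3.07778442e-04, -1.16826616e-04, -2.02879130e-03, -2.70949496e-04,
        2.96830550e-04, -5.99185738e-04,  8.41772913e-05]), 'joint_efforts': array([ 8.05483637e-05, -6.67838645e+01,  9.85520706e-01, -3.14462686e+01,
       -6.03584270e-02,  4.28111083e-02,  2.02933338e-04]), 'position': array([0.22168057, 0.58376345, 0.18956304]), 'ee_rot': array([-5.66898929e-01, -3.08989071e+00,  2.42959923e-03]), 'force': array([0.37865476, 0.69130927, 0.37003461]), 'ft_torque': array([-0.0221388 ,  0.0549032 ,  0.00747369]), 'width': 0.9977568904075271}
scene [[-0.701, 0.545, -0.459], [0.713, 0.541, -0.446], [0.006, -0.64, -0.768]] [1.371 0.729 1.373] 527.9693340503504
side [[-0.847, -0.409, 0.339], [-0.531, 0.626, -0.57], [0.021, -0.663, -0.748]] [0.095 0.861 1.221] 504.3946414675697
wrist [[0.355, 0.905, 0.233], [0.935, -0.343, -0.089], [-0.001, 0.25, -0.968]] [0.159 0.608 0.383] 299.22538679998127
```

View pics/scene0.png

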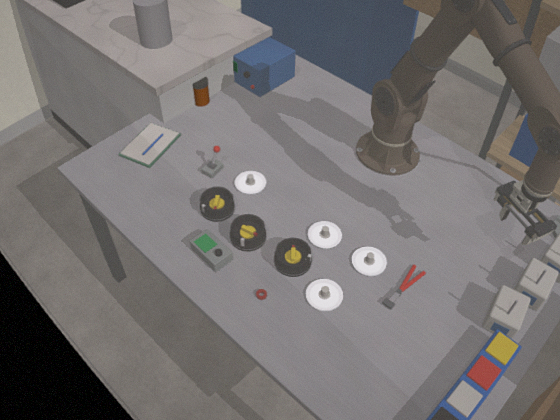

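View pics/side0.png

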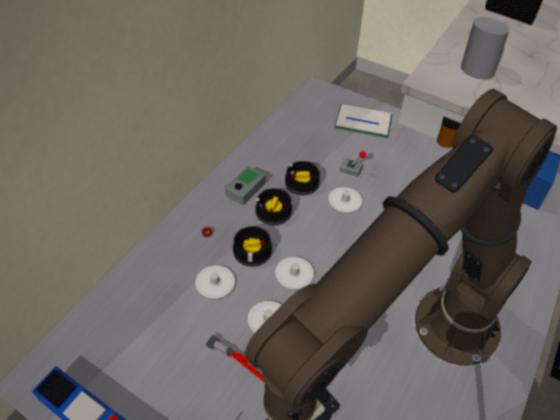

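The scene picture shows three packs (near 217,204; 248,232; 293,257), four plates, the isolator with its ball at (217,149), the crimp tool at (403,286) and the grommet at (261,294). The side picture agrees. Next I'll take an enlarged crop.

```bash
python3 - <<'E'
from h import *
im,C=load('scene0');c=im[140:320,180:420];cv2.imwrite('pics/c1.png',cv2.resize(c,None,fx=3.33,fy=3.33,interpolation=cv2.INTER_CUBIC))
def p(n,u,z):print(n,ray(C,u,z)[0].round(3))
for u in[(217,201),(248,229),(293,254)]:p('pack rim',u,.054)
for u in[(251,182),(324,235),(369,261),(324,294)]:p('plate',u,.007)
p('ball',(217,149),.083);p('blk',(211,168),.025);p('grom',(261,294),.01);p('crimp',(403,286),.01);p('tester',(209,248),.045)
E
```

```text
pack rim [ 0.658 -0.229  0.054]
pack rim [ 0.668 -0.068  0.054]
pack rim [0.639 0.102 0.054]
plate [ 0.486 -0.245  0.007]
plate [0.484 0.1   0.007]
plate [0.463 0.272 0.007]
plate [0.656 0.25  0.007]
ball [ 0.508 -0.397  0.083]
blk [ 0.551 -0.387  0.025]
grom [0.791 0.115 0.01 ]
crimp [0.465 0.408 0.01 ]
tester [ 0.803 -0.105  0.045]
```

View pics/c1.png

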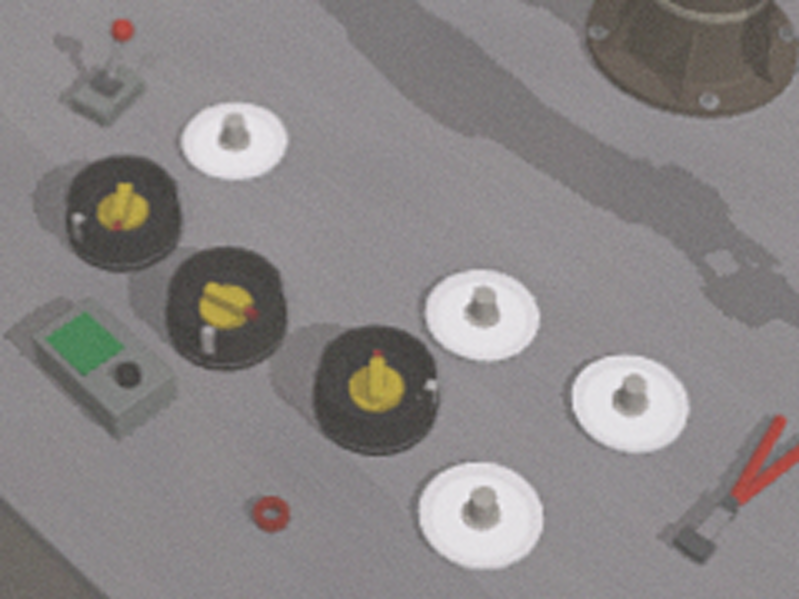

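Plug noses: pack A (217,204) and pack B have their marks toward the lower-left. Pack C's mark points right. I'll move in over the bench, closing the gripper on the way.

Emit:
drive_tool(
  increments=[
    {"tx": 0.2, "ty": -0.2, "tz": 0.15, "turn": 0.1, "grip": 1},
    {"tx": 0.4, "ty": -0.4, "tz": 0.2, "turn": 0.2, "grip": 1},
    {"tx": 0.695, "ty": -0.835, "tz": 0.2, "turn": 0.347, "grip": 1},
    {"tx": 0.695, "ty": -0.835, "tz": 0.2, "turn": 0.347, "grip": 1},
    {"tx": 0.695, "ty": -0.835, "tz": 0.2, "turn": 0.347, "grip": 1},
    {"tx": 0.695, "ty": -0.835, "tz": 0.2, "turn": 0.347, "grip": 1},
    {"tx": 0.695, "ty": -0.835, "tz": 0.2, "turn": 0.347, "grip": 1},
    {"tx": 0.695, "ty": -0.835, "tz": 0.2, "turn": 0.347, "grip": 1},
    {"tx": 0.695, "ty": -0.835, "tz": 0.2, "turn": 0.347, "grip": 1},
    {"tx": 0.695, "ty": -0.835, "tz": 0.2, "turn": 0.347, "grip": 1},
    {"tx": 0.695, "ty": -0.835, "tz": 0.2, "turn": 0.347, "grip": 1},
  ],
)

```text
clock: 1.25
position: [0.5001, 0.2489, 0.2696]
ee_rot: [-0.004, -3.141, 0.002]
force: [-0.7, 0.4, 0.3]
width: 0.093
```

Emit:
drive_tool(
  increments=[
    {"ty": -0.875, "grip": 1},
    {"ty": -0.875, "grip": 1},
    {"ty": -0.875, "grip": 1},
    {"ty": -0.875, "grip": 1},
    {"ty": -0.875, "grip": 1},
    {"ty": -0.875, "grip": 1},
    {"ty": -0.875, "grip": 1},
    {"ty": -0.875, "grip": 1},
    {"ty": -0.875, "grip": 1},
  ],
)

```text
invalid input
```

```bash
python3 - <<'E'
from h import *
im,C=snap('wrist','w1');s=observe();print(s['position'],R.from_rotvec(s['ee_rot']).as_matrix().round(3).tolist(),C[3])
cv2.imwrite('pics/w1b.png',cv2.resize(im[:,:,::-1],(800,600),interpolation=cv2.INTER_CUBIC))
E
```

```text
[0.49917356 0.25038216 0.26938907] [[-1.0, -0.001, -0.001], [-0.001, 1.0, -0.001], [0.001, -0.001, -1.0]] [0.43356647 0.24924074 0.46317386]
```

View pics/w1b.png

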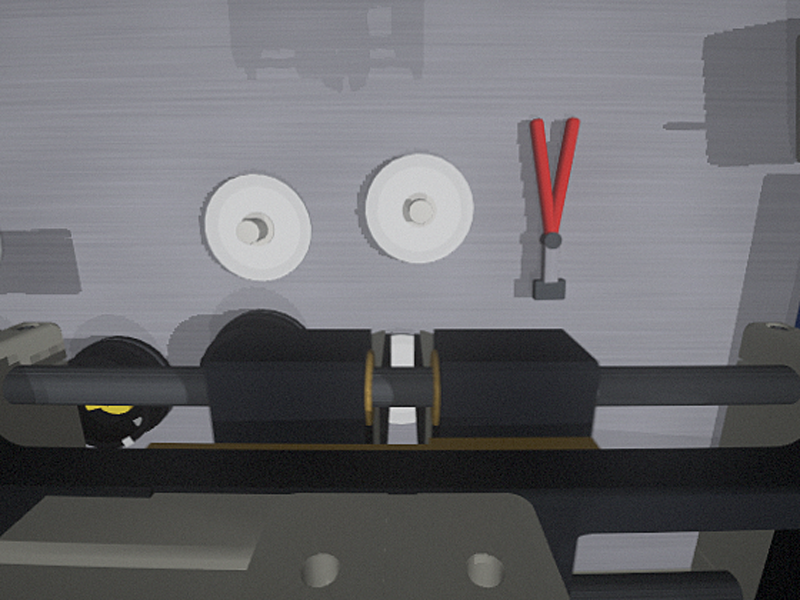

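The picture shows two plates (256,228 and 419,207) and the crimp tool. The gripper hides the lower half, so what I want to see should lie on the robot's side of the TCP. Next I'll look from further out.

Emit:
drive_tool(
  increments=[
    {"grip": 1, "tx": 0.6, "ty": -0.75, "tz": 0, "turn": 0},
    {"grip": 1, "tx": 0.6, "ty": -0.75, "tz": 0, "turn": 0},
    {"grip": 1, "tx": 0.6, "ty": -0.75, "tz": 0, "turn": 0},
    {"grip": 1, "tx": 0.6, "ty": -0.75, "tz": 0, "turn": 0},
    {"grip": 1, "tx": 0.6, "ty": -0.75, "tz": 0, "turn": 0},
    {"grip": 1, "tx": 0.6, "ty": -0.75, "tz": 0, "turn": 0},
    {"grip": 1, "tx": 0.6, "ty": -0.75, "tz": 0, "turn": 0},
    {"grip": 1, "tx": 0.6, "ty": -0.75, "tz": 0, "turn": 0},
    {"grip": 1, "tx": 0.6, "ty": -0.75, "tz": 0, "turn": 0},
    {"grip": 1, "tx": 0.6, "ty": -0.75, "tz": 0, "turn": 0},
  ],
)

```text
clock: 2.3
position: [0.7391, -0.0478, 0.2681]
ee_rot: [0.003, -3.139, -0.0]
force: [0.1, 0.3, 0.1]
width: 0.004
```

```bash
python3 - <<'E'
from h import *
im,C=snap('wrist','w2');s=observe();print(s['position'],C[3])
cv2.imwrite('pics/w2b.png',cv2.resize(im[:,:,::-1],(800,600),interpolation=cv2.INTER_CUBIC))
E
```

```text
[ 0.7389155  -0.04673719  0.26868866] [ 0.67300334 -0.04806763  0.46190905]
```

View pics/w2b.png

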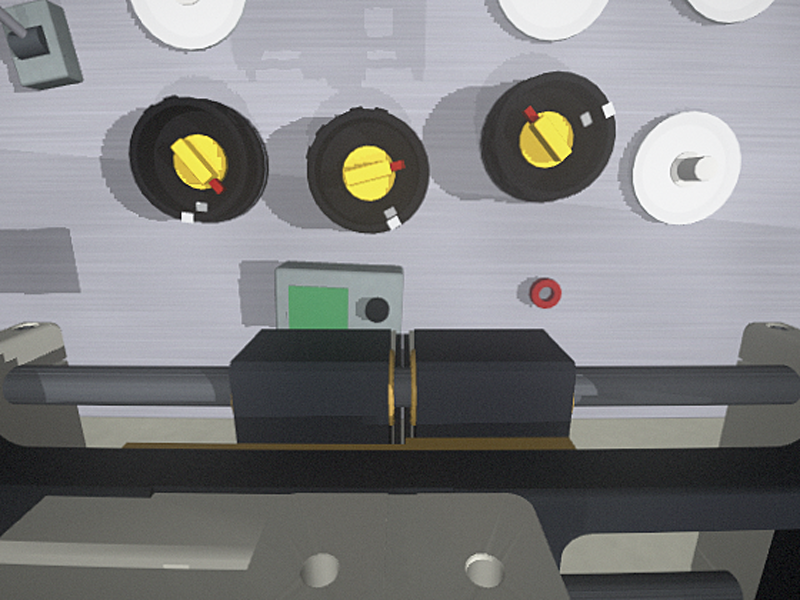

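Three packs (disc centres at 200,162; 370,173; 547,139), with their noses and white marks visible. The lever block is at top left. Computing poses from these.

```bash
cat > pk.py <<'E'
from h import *
def packs(C,L,s=1.):
    for n,(c,nose,rim,flo) in L.items():
        g=lambda u,z: ray(C,np.array(u)*s,z)[0,:2]
        c0=g(c,.030);no=g(nose,.036);r=g(rim,.054);f=g(flo,.024)
        a=lambda v:np.degrees(np.arctan2(v[1],v[0]))
        print(n,'c',c0.round(4),'nose ang',a(no-c0).round(1),np.linalg.norm(no-c0).round(4),'rim',a(r-c0).round(1),np.linalg.norm(r-c0).round(4),'floor',a(f-c0).round(1),np.linalg.norm(f-c0).round(4))
E
python3 - <<'E'
from pk import *
im,C=load('w2');s=.7
packs(C,{'A':((200,162),(219,189),(188,217),(201,207)),'B':((370,173),(404,165),(394,223),(390,213)),'C':((547,139),(529,111),(608,110),(586,119))},s)
for n,u,z in[('knob',(190,0),.039),('knob D',(703,168),.039),('grom',(545,293),.01),('blk front corners',(80,80),.025),('',(25,89),.025),('',(70,0),.025),('slot',(33,40),.025)]:print(n,ray(C,np.array(u)*s,z).round(4))
im,C=load('w1')
for u in[(248,230),(421,211)]:print('knob',ray(C,np.array(u)*s,.039).round(4))
for u in[(256,227),(419,208)]:print('disc',ray(C,np.array(u)*s,.009).round(4))
E
```

```text
A c [ 0.6522 -0.2446] nose ang 36.1 0.0318 rim -6.8 0.0516 floor -8.4 0.044
B c [ 0.6629 -0.0788] nose ang 102.5 0.0339 rim 27.1 0.052 floor 26.2 0.0434
C c [0.6306 0.0918] nose ang -139.3 0.0319 rim 116.8 0.051 floor 116.7 0.0431
knob [[ 0.5141 -0.2354  0.039 ]]
knob D [[0.6562 0.2432 0.039 ]]
grom [[0.7886 0.1093 0.01  ]]
blk front corners [[ 0.5753 -0.3556  0.025 ]]
 [[ 0.5822 -0.4119  0.025 ]]
 [[ 0.5064 -0.3543  0.025 ]]
slot [[ 0.5393 -0.3958  0.025 ]]
knob [[0.4785 0.0963 0.039 ]]
knob [[0.4605 0.2676 0.039 ]]
disc [[0.4785 0.0943 0.009 ]]
disc [[0.4594 0.2668 0.009 ]]
```

Emit:
drive_tool(
  increments=[
    {"grip": 1, "tx": -0.72, "ty": -0.87, "tz": 0, "turn": 0},
    {"grip": 1, "tx": -0.72, "ty": -0.87, "tz": 0, "turn": 0},
    {"grip": 1, "tx": -0.72, "ty": -0.87, "tz": 0, "turn": 0},
    {"grip": 1, "tx": -0.72, "ty": -0.87, "tz": 0, "turn": 0},
    {"grip": 1, "tx": -0.72, "ty": -0.87, "tz": 0, "turn": 0},
    {"grip": 1, "tx": -0.72, "ty": -0.87, "tz": 0, "turn": 0},
    {"grip": 1, "tx": -0.72, "ty": -0.87, "tz": 0, "turn": 0},
    {"grip": 1, "tx": -0.72, "ty": -0.87, "tz": 0, "turn": 0},
    {"grip": 1, "tx": -0.72, "ty": -0.87, "tz": 0, "turn": 0},
    {"grip": 1, "tx": -0.72, "ty": -0.87, "tz": 0, "turn": 0},
    {"grip": 1, "tx": -0.72, "ty": -0.87, "tz": 0, "turn": 0},
  ],
)

```text
clock: 3.45
position: [0.451, -0.3936, 0.2692]
ee_rot: [0.005, -3.141, -0.002]
force: [0.6, 1.0, 0.2]
width: 0.005
```

Plugs to turn clockwise: A about 44°, B about 75°, C about 104°. Now the lever: lower behind the ball, then push +x.

Emit:
drive_tool(
  increments=[
    {"grip": 1, "tx": 0, "ty": 0.01, "tz": -0.5, "turn": 0},
    {"grip": 1, "tx": 0, "ty": 0.01, "tz": -0.5, "turn": 0},
    {"grip": 1, "tx": 0, "ty": 0.01, "tz": -0.5, "turn": 0},
    {"grip": 1, "tx": 0, "ty": 0.01, "tz": -0.5, "turn": 0},
    {"grip": 1, "tx": 0, "ty": 0.01, "tz": -0.5, "turn": 0},
    {"grip": 1, "tx": 0, "ty": 0.01, "tz": -0.5, "turn": 0},
    {"grip": 1, "tx": 0.05, "ty": 0.01, "tz": -0.5, "turn": 0},
    {"grip": 1, "tx": 0.1, "ty": 0.01, "tz": -0.5, "turn": 0},
    {"grip": 1, "tx": 0.14, "ty": 0.01, "tz": -0.5, "turn": 0},
    {"grip": 1, "tx": 0.18, "ty": 0.01, "tz": -0.5, "turn": 0},
    {"grip": 1, "tx": 0.21, "ty": 0.01, "tz": -0.5, "turn": 0},
    {"grip": 1, "tx": 0.235, "ty": 0.01, "tz": -0.5, "turn": 0},
    {"grip": 1, "tx": 0.255, "ty": 0.01, "tz": -0.5, "turn": 0},
    {"grip": 1, "tx": 0.255, "ty": 0.01, "tz": -0.5, "turn": 0},
  ],
)

```text
clock: 4.85
position: [0.5544, -0.3893, 0.0698]
ee_rot: [-0.007, 3.141, 0.002]
force: [-0.4, 0.1, 1.2]
width: 0.004
```

```bash
python3 - <<'E'
from h import *
print(observe()['position'],observe()['force'])
im,C=snap('scene','s2');c=im[110:260,160:360];c=cv2.resize(c[:,:,::-1],None,fx=4,fy=4,interpolation=cv2.INTER_CUBIC)
cv2.imwrite('pics/s2b.png',c)
E
```

```text
[ 0.55435579 -0.38928528  0.06975744] [-0.40651687  0.11613383  1.19911532]
```

View pics/s2b.png

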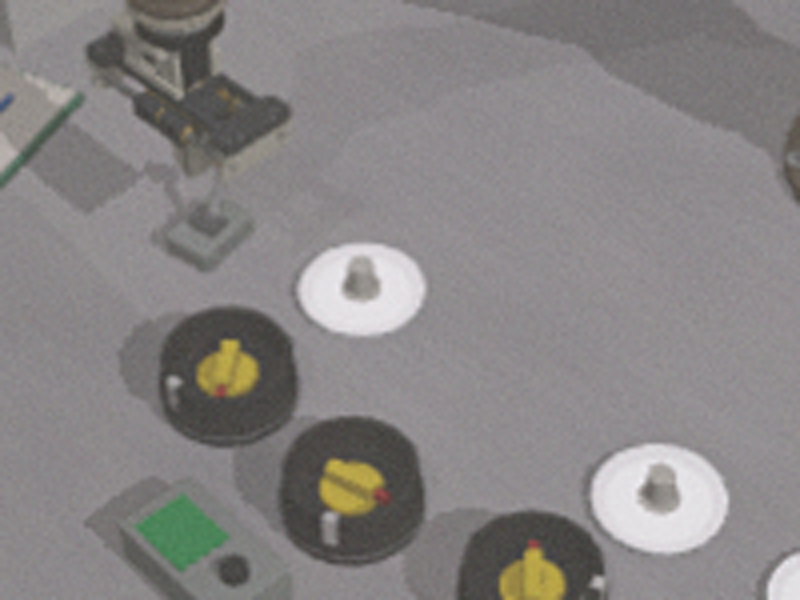

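```bash
python3 - <<'E'
from h import *
im,C=load('s2')
for P in[(.554,-.389,.07),(.554,-.389,.09),(.544,-.388,.022),(.51,-.393,.083),(.578,-.384,.083)]:print(P,(proj(C,P)-[160,110])*4)
s=observe();print(s['position'],s['clock'])
im,C=snap('side','d2');u=proj(C,(.544,-.388,.05))[0].astype(int);print(u,(proj(C,[(.51,-.393,.083),(.578,-.384,.083)])-u+[50,40])*8)
cv2.imwrite('pics/d2b.png',cv2.resize(im[u[1]-40:u[1]+35,u[0]-50:u[0]+50,::-1],None,fx=8,fy=8,interpolation=cv2.INTER_CUBIC))
E
```

```text
(0.554, -0.389, 0.07) [[196.22797603 196.4088276 ]]
(0.554, -0.389, 0.09) [[194.32057628 180.05145668]]
(0.544, -0.388, 0.022) [[209.71176418 229.69787081]]
(0.51, -0.393, 0.083) [[229.16125544 159.62145524]]
(0.578, -0.384, 0.083) [[178.09859413 201.91087903]]
[ 0.55327928 -0.38954426  0.0694513 ] 4.9
[348 160] [[492.54030574 290.44611479]
 [341.46365135 243.00557365]]
```

View pics/d2b.png

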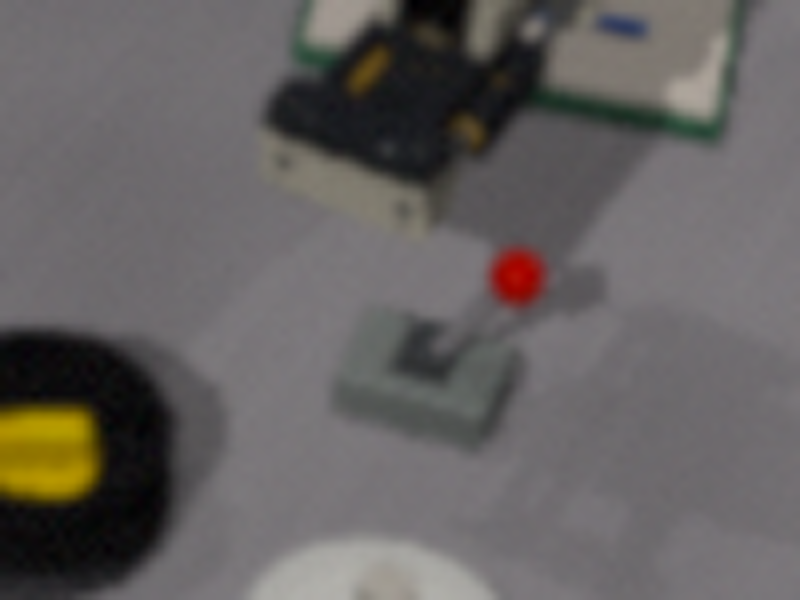

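The lever was missed: its ball is still leaning toward the robot at crop (518,278). I'll triangulate the ball and the fingertip from both cameras.

```bash
python3 - <<'E'
from h import *
_,S=load('scene0');_,D=load('d2')
def tri(a,b):
    P=[]
    for C,u in((S,a),(D,b)):
        p=cv2.undistortPoints(np.array([[u]],float),C[0],C[1])[0,0]; d=C[2]@np.r_[p,1];d/=np.linalg.norm(d);P.append((C[3],np.eye(3)-np.outer(d,d)))
    x=np.linalg.solve(sum(m for _,m in P),sum(m@e for e,m in P));return x.round(4),[(proj(C,x)-u).round(1) for C,u in((S,a),(D,b))]
print(tri((216.6,149),(362.75,154.75)))
f=lambda u:np.array(u)/8+[298,120]
print((proj(D,[(.553,-.3895,.069),(.553,-.3895,.1),(.553,-.3895,.13)])-[298,120])*8, (proj(S,[(.553,-.3895,.069),(.553,-.3895,.1),(.553,-.3895,.13)])-[160,110])*4)
g=lambda x,y:np.array([x/4+160,y/4+110])
print('beige right bottom corner?',tri(g(190,172),f((265,150))),tri(g(190,172),f((430,235))))
E
```

```text
(array([ 0.5049, -0.4047,  0.0805]), [array([[-0.3, -0.8]]), array([[-0.5,  0.8]])])
[[394.92206951 281.92452482]
 [403.96610371 227.49674125]
 [412.90113312 173.51710645]] [[196.8046395  196.39649638]
 [193.84741142 170.95487661]
 [190.93161347 145.75308113]]
beige right bottom corner? (array([ 0.5972, -0.3339,  0.1623]), [array([[0.2, 0.5]]), array([[ 0.3, -0.4]])]) (array([ 0.5468, -0.4046,  0.0864]), [array([[-0.1, -0.3]]), array([[-0.2,  0.3]])])
```

```bash
python3 - <<'E'
from h import *
im,C=load('w2')
p=np.array([.7389,-.0467,.2687])
for d in(0,.03,.06,.1):print(d,proj(C,p+[0,0,d])/.7)
print(camera_info('wrist'), grip_point_offset if 'grip_point_offset' in globals() else '')
import cell;print([x for x in dir(cell) if x[0]!='_'])
im,C=snap('wrist','w3');cv2.imwrite('pics/w3b.png',cv2.resize(im[:,:,::-1],(800,600),interpolation=cv2.INTER_CUBIC))
E
```

```text
0 [[404.08803554 326.31373062]]
0.03 [[404.52543118 350.09635935]]
0.06 [[405.13627837 383.33673493]]
0.1 [[406.46008673 455.4825678 ]]
{'fx': 299.22538679998127, 'fy': 299.22538679998127, 'cx': 281.2649859798424, 'cy': 204.77839154318994, 'distortion': array([-0.0282323,  0.       ,  0.       ,  0.       ,  0.       ]), 'hand_eye': array([[ 1.61972433e-04, -9.68329049e-01, -2.49677447e-01,
         6.66049261e-02],
       [ 9.99999861e-01,  3.15318364e-05,  5.26436082e-04,
        -5.56488902e-05],
       [-5.01890562e-04, -2.49677497e-01,  9.68328919e-01,
        -1.93603252e-01],
       [ 0.00000000e+00,  0.00000000e+00,  0.00000000e+00,
         1.00000000e+00]])} 0.0188
['PlanningError', 'camera_info', 'get_image', 'grip_point_offset', 'observe', 'sign_off']
```

View pics/w3b.png

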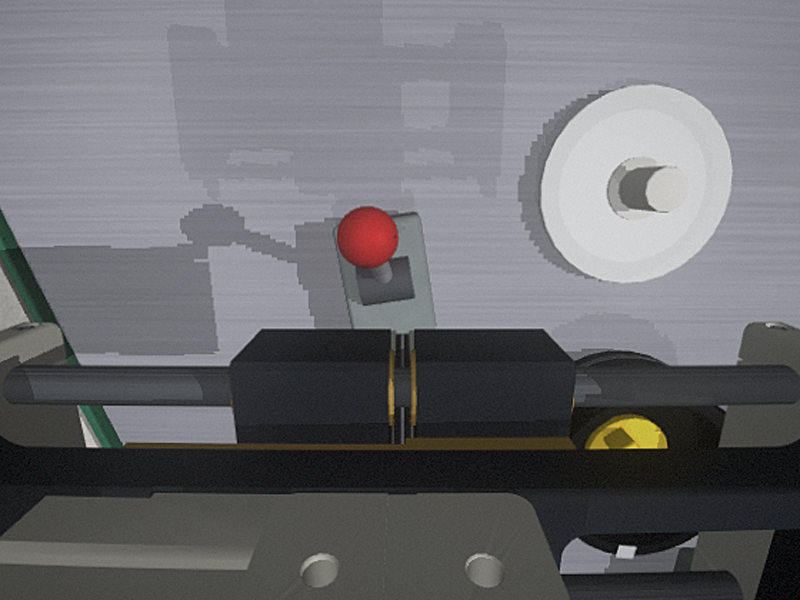

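```bash
python3 - <<'E'
from h import *
t=np.array([.553,-.3895,.0695])
_,S=load('s2');_,D=load('d2');_,W=load('w3')
for hx,hy,z in((.0375,.095,.066),(.0375,.095,.1),(.0095,.019,0)):
    P=[t+[a*hx,b*hy,z] for a in(-1,1) for b in(-1,1)]
    print(z,'side',((proj(D,P)-[298,120])*8).round().tolist(),'scene',((proj(S,P)-[160,110])*4).round().tolist(),'wrist',(proj(W,P)/.7).round().tolist())
print('ball in w3',proj(W,[.505,-.405,.081])/.7, 'ray', ray(W,np.array([368,237])*.7,.083))
E
python3 - <<'E'
import cv2,sys;sys.path.insert(0,'.')
im=cv2.imread('pics/s2.png')[115:165,175:245];im2=cv2.imread('pics/d2.png')[115:165,320:390]
cv2.imwrite('pics/v9.png',cv2.resize(cv2.vconcat([im,im2])[:, :],None,fx=6,fy=6,interpolation=cv2.INTER_NEAREST))
E
```

```text
0.066 side [[588.0, 78.0], [394.0, 323.0], [433.0, 17.0], [230.0, 255.0]] scene [[154.0, 72.0], [296.0, 172.0], [89.0, 111.0], [230.0, 216.0]] wrist [[97.0, 281.0], [708.0, 283.0], [135.0, 487.0], [669.0, 488.0]]
0.1 side [[600.0, 16.0], [405.0, 260.0], [443.0, -46.0], [238.0, 191.0]] scene [[150.0, 42.0], [294.0, 143.0], [84.0, 82.0], [227.0, 186.0]] wrist [[-1.0, 313.0], [807.0, 316.0], [64.0, 569.0], [740.0, 570.0]]
0 side [[434.0, 265.0], [395.0, 314.0], [395.0, 249.0], [356.0, 297.0]] scene [[191.0, 181.0], [219.0, 201.0], [175.0, 191.0], [203.0, 212.0]] wrist [[362.0, 308.0], [442.0, 308.0], [363.0, 346.0], [441.0, 346.0]]
ball in w3 [[366.01558383 228.69010113]] ray [[ 0.5082721  -0.40406115  0.083     ]]
```

View pics/v9.png

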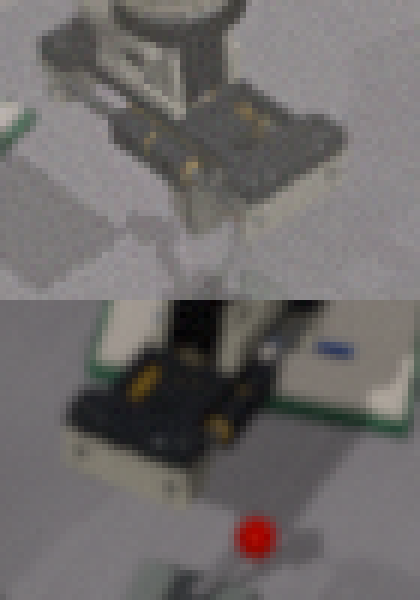

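The top (scene) half shows the fingertip near the level of the ball's top, higher than the TCP reading suggests, so the fingers passed over the ball. I'll go back, lower another 25 mm and push again with y at -0.402.

Emit:
drive_tool(
  increments=[
    {"grip": 1, "tx": 0, "ty": 0, "tz": 0.25, "turn": 0},
    {"grip": 1, "tx": 0, "ty": 0, "tz": 0.25, "turn": 0},
    {"grip": 1, "tx": 0, "ty": 0, "tz": 0.25, "turn": 0},
    {"grip": 1, "tx": -0.26, "ty": -0.03, "tz": 0.25, "turn": 0},
    {"grip": 1, "tx": -0.26, "ty": -0.03, "tz": 0.25, "turn": 0},
    {"grip": 1, "tx": -0.26, "ty": -0.03, "tz": 0.25, "turn": 0},
    {"grip": 1, "tx": -0.26, "ty": -0.03, "tz": -0.065, "turn": 0},
    {"grip": 1, "tx": -0.26, "ty": -0.03, "tz": -0.065, "turn": 0},
    {"grip": 1, "tx": -0.26, "ty": -0.03, "tz": -0.065, "turn": 0},
    {"grip": 1, "tx": -0.26, "ty": -0.03, "tz": -0.065, "turn": 0},
    {"grip": 1, "tx": -0.26, "ty": -0.03, "tz": -0.065, "turn": 0},
  ],
)

```text
clock: 6.1
position: [0.448, -0.4023, 0.0438]
ee_rot: [0.003, -3.14, -0.002]
force: [0.0, -0.1, 0.4]
width: 0.007
```

Emit:
drive_tool(
  increments=[
    {"grip": 1, "tx": 0.05, "ty": 0, "tz": 0, "turn": 0},
    {"grip": 1, "tx": 0.1, "ty": 0, "tz": 0, "turn": 0},
    {"grip": 1, "tx": 0.12, "ty": 0, "tz": 0, "turn": 0},
    {"grip": 1, "tx": 0.14, "ty": 0, "tz": 0, "turn": 0},
    {"grip": 1, "tx": 0.16, "ty": 0, "tz": 0, "turn": 0},
    {"grip": 1, "tx": 0.18, "ty": 0, "tz": 0, "turn": 0},
    {"grip": 1, "tx": 0.2, "ty": 0, "tz": 0, "turn": 0},
    {"grip": 1, "tx": 0.22, "ty": 0, "tz": 0, "turn": 0},
    {"grip": 1, "tx": 0.24, "ty": 0, "tz": 0, "turn": 0},
  ],
)

```text
clock: 7.0
position: [0.5444, -0.4022, 0.0436]
ee_rot: [0.003, -3.139, -0.003]
force: [-1.3, 0.6, -1.6]
width: 0.004
```

```bash
cat > red.py <<'E'
from h import *
def redballs():
    out={}
    for n in('scene','side'):
        im,C=snap(n,'tmp_'+n);h=cv2.cvtColor(im,cv2.COLOR_RGB2HSV)
        m=((h[...,1]>150)&(h[...,2]>90)&((h[...,0]<8)|(h[...,0]>172))).astype(np.uint8)
        k,l,st,ce=cv2.connectedComponentsWithStats(m)
        out[n]=[(ce[i].round(1).tolist(),int(st[i,4])) for i in range(1,k) if st[i,4]>4 and np.linalg.norm(ce[i]-proj(C,(.54,-.39,.08))[0])<40]
    return out
E
python3 - <<'E'
from red import *
s=observe();print(s['position'],s['force'],s['clock']);print(redballs())
_,S=load('scene0');_,D=load('d2')
for th in(-.5,0,.5):print(th,proj(S,(.542+.07*np.sin(th),-.395,.022+.07*np.cos(th))),proj(D,(.542+.07*np.sin(th),-.395,.022+.07*np.cos(th))))
E
```

```text
[ 0.54440635 -0.40219225  0.04356387] [-1.27996669  0.64579454 -1.56096967] 7.0
{'scene': [], 'side': []}
-0.5 [[217.24037322 149.34273382]] [[360.24564725 156.05811587]]
0 [[209.98871551 152.1397794 ]] [[351.77990888 150.51954986]]
0.5 [[203.02781415 158.54205994]] [[342.75764037 148.80101798]]
```

Emit:
drive_tool(
  increments=[
    {"grip": 1, "tx": 0.015, "ty": 0, "tz": 0, "turn": 0},
    {"grip": 1, "tx": 0.03, "ty": 0, "tz": 0, "turn": 0},
    {"grip": 1, "tx": 0.04, "ty": 0, "tz": 0, "turn": 0},
    {"grip": 1, "tx": 0.04, "ty": 0, "tz": 0, "turn": 0},
  ],
)

```text
clock: 7.5
position: [0.5508, -0.4027, 0.043]
ee_rot: [-0.002, -3.124, -0.008]
force: [-32.1, 6.5, 21.2]
width: 0.002
```

Emit:
drive_tool(
  increments=[
    {"grip": 1, "tx": -0.06, "ty": 0, "tz": 0, "turn": 0},
    {"grip": 1, "tx": -0.06, "ty": 0, "tz": 0, "turn": 0},
    {"grip": 1, "tx": -0.06, "ty": 0, "tz": 0.5, "turn": 0},
    {"grip": 1, "tx": -0.06, "ty": 0, "tz": 0.5, "turn": 0},
    {"grip": 1, "tx": -0.06, "ty": 0, "tz": 0.5, "turn": 0},
    {"grip": 1, "tx": -0.06, "ty": 0, "tz": 0.5, "turn": 0},
    {"grip": 1, "tx": -0.4, "ty": 0, "tz": 0.5, "turn": 0},
    {"grip": 1, "tx": -0.4, "ty": 0, "tz": 0.5, "turn": 0},
    {"grip": 1, "tx": -0.4, "ty": 0, "tz": 0.5, "turn": 0},
  ],
)

```text
clock: 8.4
position: [0.3887, -0.4035, 0.2439]
ee_rot: [-0.004, -3.126, -0.006]
force: [-0.4, -0.1, 0.9]
width: 0.003
```

```bash
python3 - <<'E'
from red import *
s=observe();print(s['position'],s['force'],s['clock']);print(redballs())
E
```

```text
[ 0.38865489 -0.40348415  0.24394181] [-0.42999498 -0.12697742  0.92366205] 8.4
{'scene': [([204.5, 158.5], 12)], 'side': [([343.7, 149.0], 32)]}
```

The lever is over (ball at scene 204.5,158.5 and side 343.7,149; the predicted far end is 203,158.5 and 343,149). Next I'll check the true fingertip height by touching clear bench.

Emit:
drive_tool(
  increments=[
    {"grip": 1, "tx": 0, "ty": 0, "tz": -0.55, "turn": 0},
    {"grip": 1, "tx": 0, "ty": 0, "tz": -0.55, "turn": 0},
    {"grip": 1, "tx": 0, "ty": 0, "tz": -0.55, "turn": 0},
    {"grip": 1, "tx": 0, "ty": 0, "tz": -0.55, "turn": 0},
    {"grip": 1, "tx": 0, "ty": 0, "tz": -0.55, "turn": 0},
    {"grip": 1, "tx": 0, "ty": 0, "tz": -0.56, "turn": 0},
    {"grip": 1, "tx": 0, "ty": 0, "tz": -0.57, "turn": 0},
    {"grip": 1, "tx": 0, "ty": 0, "tz": -0.58, "turn": 0},
    {"grip": 1, "tx": 0, "ty": 0, "tz": -0.59, "turn": 0},
    {"grip": 1, "tx": 0, "ty": 0, "tz": -0.595, "turn": 0},
    {"grip": 1, "tx": 0, "ty": 0, "tz": -0.595, "turn": 0},
  ],
)

```text
clock: 9.6
position: [0.3863, -0.4045, 0.0067]
ee_rot: [-0.012, -3.125, -0.006]
force: [-0.4, -0.1, 0.4]
width: 0.004
```

Emit:
drive_tool(
  increments=[
    {"grip": 1, "tx": 0, "ty": 0, "tz": -0.01, "turn": 0},
    {"grip": 1, "tx": 0, "ty": 0, "tz": -0.015, "turn": 0},
    {"grip": 1, "tx": 0, "ty": 0, "tz": -0.02, "turn": 0},
    {"grip": 1, "tx": 0, "ty": 0, "tz": -0.025, "turn": 0},
    {"grip": 1, "tx": 0, "ty": 0, "tz": -0.025, "turn": 0},
  ],
)

```text
clock: 10.1
position: [0.3861, -0.4044, -0.0037]
ee_rot: [-0.012, -3.125, -0.006]
force: [1.0, -0.2, 0.4]
width: 0.002
```

The TCP reads below the bench with no contact, so the true tip sits higher. I'll continue slowly.

Emit:
drive_tool(
  increments=[
    {"grip": 1, "tx": 0, "ty": 0, "tz": -0.01, "turn": 0},
    {"grip": 1, "tx": 0, "ty": 0, "tz": -0.02, "turn": 0},
    {"grip": 1, "tx": 0, "ty": 0, "tz": -0.03, "turn": 0},
    {"grip": 1, "tx": 0, "ty": 0, "tz": -0.035, "turn": 0},
    {"grip": 1, "tx": 0, "ty": 0, "tz": -0.035, "turn": 0},
  ],
)

```text
clock: 10.6
position: [0.3859, -0.4042, -0.0181]
ee_rot: [-0.012, -3.124, -0.007]
force: [0.2, -0.0, 0.1]
width: 0.005
```

Emit:
drive_tool(
  increments=[
    {"grip": 1, "tx": 0, "ty": 0, "tz": -0.007, "turn": 0},
    {"grip": 1, "tx": 0, "ty": 0, "tz": -0.014, "turn": 0},
    {"grip": 1, "tx": 0, "ty": 0, "tz": -0.014, "turn": 0},
  ],
)

```text
clock: 10.9
position: [0.3857, -0.404, -0.0241]
ee_rot: [-0.012, -3.124, -0.008]
force: [0.3, 0.1, -0.2]
width: 0.004
```

Emit:
drive_tool(
  increments=[
    {"grip": 1, "tx": 0, "ty": 0, "tz": -0.007, "turn": 0},
    {"grip": 1, "tx": 0, "ty": 0, "tz": -0.012, "turn": 0},
    {"grip": 1, "tx": 0, "ty": 0, "tz": -0.012, "turn": 0},
  ],
)

```text
clock: 11.2
position: [0.3855, -0.4038, -0.0292]
ee_rot: [-0.012, -3.124, -0.008]
force: [0.2, 0.5, -0.6]
width: 0.007
```

Emit:
drive_tool(
  increments=[
    {"grip": 1, "tx": 0, "ty": 0, "tz": -0.005, "turn": 0},
    {"grip": 1, "tx": 0, "ty": 0, "tz": -0.008, "turn": 0},
    {"grip": 1, "tx": 0, "ty": 0, "tz": -0.008, "turn": 0},
  ],
)

```text
clock: 11.5
position: [0.3854, -0.4037, -0.0326]
ee_rot: [-0.012, -3.123, -0.009]
force: [-0.2, 0.5, -0.1]
width: 0.004
```

Emit:
drive_tool(
  increments=[
    {"grip": 1, "tx": 0, "ty": 0, "tz": -0.005, "turn": 0},
    {"grip": 1, "tx": 0, "ty": 0, "tz": -0.01, "turn": 0},
    {"grip": 1, "tx": 0, "ty": 0, "tz": -0.01, "turn": 0},
  ],
)

```text
clock: 11.8
position: [0.3855, -0.4038, -0.036]
ee_rot: [-0.012, -3.124, -0.009]
force: [-1.4, 2.4, 8.3]
width: 0.005
```

```bash
python3 - <<'E'
from h import *
s=observe();t=s['position'];print(t,s['force'])
im,C=snap('side','d4');u=proj(C,t)[0].round().astype(int);im2,C2=snap('scene','s4');v=proj(C2,t)[0].round().astype(int);print(u,v)
f=lambda im,u:cv2.resize(im[u[1]-45:u[1]+25,u[0]-33:u[0]+33,::-1].copy(),None,fx=6,fy=6,interpolation=cv2.INTER_CUBIC)
a,b=f(im,u),f(im2,v)
for q in(a,b):cv2.circle(q,(33*6,45*6),3,(0,255,0),-1)
cv2.imwrite('pics/d4b.png',np.hstack([a,b]))
E
```

```text
[ 0.38550318 -0.40380459 -0.03602021] [-1.36787121  2.37286175  8.27796305]
[388 193] [242 156]
```

View pics/d4b.png

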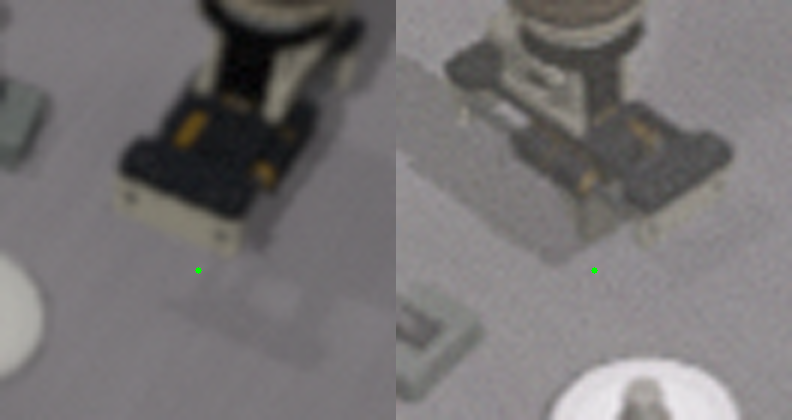

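Contact came at a reported TCP z of about -0.035 (8 N), so the real fingertips are 35 mm above the reported TCP. I'll use tip z = reported z + 0.035. Now pack A: lift, travel, turn 36° and open to 34 mm.

Emit:
drive_tool(
  increments=[
    {"grip": 1, "tx": 0, "ty": 0, "tz": 0.35, "turn": 0},
    {"grip": 1, "tx": 0, "ty": 0, "tz": 0.35, "turn": 0},
    {"grip": 1, "tx": 0, "ty": 0, "tz": 0.35, "turn": 0},
    {"grip": 0.26, "tx": 0.666, "ty": 0.398, "tz": 0.35, "turn": 0.6},
    {"grip": 0.26, "tx": 0.666, "ty": 0.398, "tz": 0.35, "turn": 0.6},
    {"grip": 0.26, "tx": 0.666, "ty": 0.398, "tz": 0.35, "turn": 0.6},
    {"grip": 0.26, "tx": 0.666, "ty": 0.398, "tz": 0.35, "turn": 0.6},
    {"grip": 0.26, "tx": 0.666, "ty": 0.398, "tz": 0.35, "turn": 0.6},
    {"grip": 0.26, "tx": 0.666, "ty": 0.398, "tz": 0.35, "turn": 0.6},
    {"grip": 0.26, "tx": 0.666, "ty": 0.398, "tz": 0.35, "turn": 0.6},
    {"grip": 0.26, "tx": 0.666, "ty": 0.398, "tz": 0.35, "turn": 0.6},
    {"grip": 0.26, "tx": 0.666, "ty": 0.398, "tz": 0.35, "turn": 0.6},
    {"grip": 0.26, "tx": 0.666, "ty": 0.398, "tz": 0.35, "turn": 0.6},
  ],
)

```text
clock: 13.2
position: [0.6501, -0.2469, 0.1041]
ee_rot: [0.949, -2.974, 0.002]
force: [-0.0, 0.1, 0.7]
width: 0.371
```

```bash
cat > st.py <<'E'
from h import *
s=observe();M=R.from_rotvec(s['ee_rot']).as_matrix()
print('pos',s['position'].round(4),'yaw(y axis-90)',np.degrees(np.arctan2(M[1,1],M[0,1])).round(1)-90,'tilt',np.degrees(np.arccos(-M[2,2])).round(2),'q',s['joints'].round(2),'F',s['force'].round(1),'w',round(s['width']*92,1),'t',s['clock'])
E
python3 st.py
```

```text
pos [ 0.6501 -0.2469  0.1041] yaw(y axis-90) 35.400000000000006 tilt 1.13 q [ 0.18  0.63  0.16  1.47 -0.09  1.06  2.55] F [-0.   0.1  0.7] w 34.1 t 13.2
```

Emit:
drive_tool(
  increments=[
    {"grip": 0.26, "tx": 0.005, "ty": 0.006, "tz": -0.1, "turn": 0},
    {"grip": 0.26, "tx": 0.005, "ty": 0.006, "tz": -0.15, "turn": 0},
    {"grip": 0.26, "tx": 0.005, "ty": 0.006, "tz": -0.2, "turn": 0},
    {"grip": 0.26, "tx": 0.005, "ty": 0.006, "tz": -0.235, "turn": 0},
    {"grip": 0.26, "tx": 0.005, "ty": 0.006, "tz": -0.255, "turn": 0},
    {"grip": 0.26, "tx": 0.005, "ty": 0.006, "tz": -0.255, "turn": 0},
  ],
)

```text
clock: 13.8
position: [0.6511, -0.2449, 0.0014]
ee_rot: [0.947, -2.973, 0.001]
force: [-0.3, -0.0, -0.3]
width: 0.368
```

Emit:
drive_tool(
  increments=[
    {"grip": 1, "tx": 0, "ty": 0, "tz": 0, "turn": 0},
    {"grip": 1, "tx": 0, "ty": 0, "tz": 0, "turn": 0},
    {"grip": 1, "tx": 0, "ty": 0, "tz": 0, "turn": 0},
    {"grip": 1, "tx": 0, "ty": 0, "tz": 0, "turn": 0},
    {"grip": 1, "tx": 0, "ty": 0, "tz": 0, "turn": 0},
    {"grip": 1, "tx": 0, "ty": 0, "tz": 0, "turn": 0},
  ],
  newtons=15,
)

```text
clock: 14.4
position: [0.6518, -0.2453, 0.0022]
ee_rot: [0.947, -2.975, 0.002]
force: [-0.1, -1.2, 5.4]
width: 0.153
```

```bash
python3 st.py
```

```text
pos [ 0.6518 -0.2453  0.0022] yaw(y axis-90) 35.3 tilt 1.14 q [ 0.19  0.74  0.14  1.55 -0.11  0.88  2.55] F [-0.1 -1.2  5.4] w 14.1 t 14.4
```

The bar is gripped (14.1 mm). Turning A by -42.8°, then release and lift.

Emit:
drive_tool(
  increments=[
    {"grip": 1, "tx": 0, "ty": 0, "tz": 0, "turn": -0.1},
    {"grip": 1, "tx": 0, "ty": 0, "tz": 0, "turn": -0.2},
    {"grip": 1, "tx": 0, "ty": 0, "tz": 0, "turn": -0.3},
    {"grip": 1, "tx": 0, "ty": 0, "tz": 0, "turn": -0.4},
    {"grip": 1, "tx": 0, "ty": 0, "tz": 0, "turn": -0.5},
    {"grip": 1, "tx": 0, "ty": 0, "tz": 0, "turn": -0.6},
    {"grip": 1, "tx": 0, "ty": 0, "tz": 0, "turn": -0.67},
    {"grip": 1, "tx": 0, "ty": 0, "tz": 0, "turn": -0.713},
    {"grip": 1, "tx": 0, "ty": 0, "tz": 0, "turn": -0.713},
    {"grip": 1, "tx": 0, "ty": 0, "tz": 0, "turn": -0.713},
  ],
)

```text
clock: 15.4
position: [0.652, -0.2459, 0.0024]
ee_rot: [-0.201, -3.117, -0.008]
force: [1.9, -3.4, 0.1]
width: 0.147
```

```bash
python3 st.py
```

```text
pos [ 0.652  -0.2459  0.0024] yaw(y axis-90) -7.400000000000006 tilt 1.1 q [ 0.08  0.76  0.33  1.55 -0.29  0.9   1.96] F [ 1.9 -3.4  0.1] w 13.6 t 15.4
```

Emit:
drive_tool(
  increments=[
    {"grip": 0.26, "tx": 0, "ty": 0, "tz": 0, "turn": 0},
    {"grip": 0.26, "tx": 0, "ty": 0, "tz": 0, "turn": 0},
    {"grip": 0.26, "tx": 0, "ty": 0, "tz": 0, "turn": 0},
    {"grip": 0.26, "tx": 0, "ty": 0, "tz": 0, "turn": 0},
    {"grip": 0.26, "tx": 0, "ty": 0, "tz": 0.1, "turn": 0},
    {"grip": 0.26, "tx": 0, "ty": 0, "tz": 0.25, "turn": 0},
    {"grip": 0.26, "tx": 0, "ty": 0, "tz": 0.25, "turn": 0},
    {"grip": 0.26, "tx": 0, "ty": 0, "tz": 0.25, "turn": 0},
  ],
)

```text
clock: 16.2
position: [0.6537, -0.2465, 0.105]
ee_rot: [-0.201, -3.121, -0.006]
force: [-0.1, -0.1, -0.7]
width: 0.369
```

```bash
python3 st.py
```

```text
pos [ 0.6537 -0.2465  0.105 ] yaw(y axis-90) -7.400000000000006 tilt 0.82 q [ 0.06  0.65  0.37  1.47 -0.25  1.08  1.93] F [-0.1 -0.1 -0.7] w 33.9 t 16.2
```

Emit:
drive_tool(
  increments=[
    {"grip": 0.26, "tx": 0.023, "ty": 0.419, "tz": 0, "turn": -1},
    {"grip": 0.26, "tx": 0.023, "ty": 0.419, "tz": 0, "turn": -1},
    {"grip": 0.26, "tx": 0.023, "ty": 0.419, "tz": 0, "turn": -1},
    {"grip": 0.26, "tx": 0.023, "ty": 0.419, "tz": 0, "turn": -1},
    {"grip": 0.26, "tx": 0.023, "ty": 0.419, "tz": 0, "turn": -1},
    {"grip": 0.26, "tx": 0.023, "ty": 0.419, "tz": 0, "turn": -1},
    {"grip": 0.26, "tx": 0.023, "ty": 0.419, "tz": 0, "turn": -1},
    {"grip": 0.26, "tx": 0.023, "ty": 0.419, "tz": 0, "turn": -1},
    {"grip": 0.26, "tx": 0.023, "ty": 0.419, "tz": 0, "turn": -1},
  ],
)

```text
clock: 17.1
position: [0.662, -0.0787, 0.1037]
ee_rot: [-1.73, -2.608, -0.014]
force: [-0.7, -0.7, -0.0]
width: 0.369
```

```bash
python3 st.py
```

```text
pos [ 0.662  -0.0787  0.1037] yaw(y axis-90) -67.1 tilt 0.84 q [-0.35  0.64  0.64  1.59 -0.44  1.06  0.82] F [-0.7 -0.7 -0. ] w 33.9 t 17.1
```

Emit:
drive_tool(
  increments=[
    {"grip": 0.26, "tx": 0.002, "ty": 0, "tz": -0.05, "turn": -0.1},
    {"grip": 0.26, "tx": 0.002, "ty": 0, "tz": -0.1, "turn": -0.173},
    {"grip": 0.26, "tx": 0.002, "ty": 0, "tz": -0.16, "turn": -0.173},
    {"grip": 0.26, "tx": 0.002, "ty": 0, "tz": -0.21, "turn": -0.173},
    {"grip": 0.26, "tx": 0.002, "ty": 0, "tz": -0.24, "turn": -0.173},
    {"grip": 0.26, "tx": 0.002, "ty": 0, "tz": -0.255, "turn": -0.173},
    {"grip": 0.26, "tx": 0.002, "ty": 0, "tz": -0.255, "turn": -0.173},
  ],
)

```text
clock: 17.8
position: [0.6624, -0.0788, 0.0011]
ee_rot: [-1.958, -2.442, -0.015]
force: [0.0, -0.2, -0.4]
width: 0.367
```

Emit:
drive_tool(
  increments=[
    {"grip": 1, "tx": 0, "ty": 0, "tz": 0, "turn": 0},
    {"grip": 1, "tx": 0, "ty": 0, "tz": 0, "turn": 0},
    {"grip": 1, "tx": 0, "ty": 0, "tz": 0, "turn": 0},
    {"grip": 1, "tx": 0, "ty": 0, "tz": 0, "turn": 0},
    {"grip": 1, "tx": 0, "ty": 0, "tz": 0, "turn": 0},
    {"grip": 1, "tx": 0, "ty": 0, "tz": 0, "turn": 0},
  ],
  newtons=15,
)

```text
clock: 18.4
position: [0.6626, -0.0789, 0.0019]
ee_rot: [-1.958, -2.442, -0.015]
force: [-2.9, 0.6, 5.5]
width: 0.152
```

```bash
python3 st.py
```

```text
pos [ 0.6626 -0.0789  0.0019] yaw(y axis-90) -77.4 tilt 0.85 q [-0.33  0.77  0.61  1.67 -0.56  0.89  0.74] F [-2.9  0.6  5.5] w 14.0 t 18.4
```

Emit:
drive_tool(
  increments=[
    {"grip": 1, "tx": 0, "ty": 0, "tz": 0, "turn": -0.1},
    {"grip": 1, "tx": 0, "ty": 0, "tz": 0, "turn": -0.2},
    {"grip": 1, "tx": 0, "ty": 0, "tz": 0, "turn": -0.3},
    {"grip": 1, "tx": 0, "ty": 0, "tz": 0, "turn": -0.4},
    {"grip": 1, "tx": 0, "ty": 0, "tz": 0, "turn": -0.5},
    {"grip": 1, "tx": 0, "ty": 0, "tz": 0, "turn": -0.6},
    {"grip": 1, "tx": 0, "ty": 0, "tz": 0, "turn": -0.7},
    {"grip": 1, "tx": 0, "ty": 0, "tz": 0, "turn": -0.8},
    {"grip": 1, "tx": 0, "ty": 0, "tz": 0, "turn": -0.9},
    {"grip": 1, "tx": 0, "ty": 0, "tz": 0, "turn": -0.9},
    {"grip": 1, "tx": 0, "ty": 0, "tz": 0, "turn": -0.9},
  ],
)

```text
clock: 19.5
position: [0.6633, -0.079, 0.0019]
ee_rot: [-2.857, -1.295, -0.023]
force: [3.2, -1.2, -2.3]
width: 0.149
```

```bash
python3 st.py
```

```text
pos [ 0.6633 -0.079   0.0019] yaw(y axis-90) -131.2 tilt 0.87 q [-0.46  0.84  0.85  1.7  -0.77  0.96 -0.03] F [ 3.2 -1.2 -2.3] w 13.7 t 19.5
```

-22.3° more, then release and lift.

Emit:
drive_tool(
  increments=[
    {"grip": 1, "tx": 0, "ty": 0, "tz": 0, "turn": -0.1},
    {"grip": 1, "tx": 0, "ty": 0, "tz": 0, "turn": -0.2},
    {"grip": 1, "tx": 0, "ty": 0, "tz": 0, "turn": -0.3},
    {"grip": 1, "tx": 0, "ty": 0, "tz": 0, "turn": -0.372},
    {"grip": 1, "tx": 0, "ty": 0, "tz": 0, "turn": -0.372},
    {"grip": 1, "tx": 0, "ty": 0, "tz": 0, "turn": -0.372},
    {"grip": 0.26, "tx": 0, "ty": 0, "tz": 0, "turn": -0.372},
    {"grip": 0.26, "tx": 0, "ty": 0, "tz": 0, "turn": -0.372},
    {"grip": 0.26, "tx": 0, "ty": 0, "tz": 0, "turn": -0.372},
    {"grip": 0.26, "tx": 0, "ty": 0, "tz": 0, "turn": -0.372},
    {"grip": 0.26, "tx": 0, "ty": 0, "tz": 0.1, "turn": -0.372},
    {"grip": 0.26, "tx": 0, "ty": 0, "tz": 0.25, "turn": -0.372},
    {"grip": 0.26, "tx": 0, "ty": 0, "tz": 0.25, "turn": -0.372},
    {"grip": 0.26, "tx": 0, "ty": 0, "tz": 0.25, "turn": -0.372},
  ],
)

```text
clock: 20.9
position: [0.6646, -0.0794, 0.1043]
ee_rot: [-3.058, -0.719, -0.03]
force: [0.1, -0.6, -0.4]
width: 0.371
```

```bash
python3 st.py
```

```text
pos [ 0.6646 -0.0794  0.1043] yaw(y axis-90) -153.5 tilt 1.08 q [-0.55  0.78  1.05  1.63 -0.74  1.16 -0.43] F [ 0.1 -0.6 -0.4] w 34.1 t 20.9
```

Next pack C: the joints need unwinding, so I'll turn +194° on the way.

Emit:
drive_tool(
  increments=[
    {"grip": 0.26, "tx": -0.085, "ty": 0.428, "tz": 0, "turn": 1},
    {"grip": 0.26, "tx": -0.085, "ty": 0.428, "tz": 0, "turn": 1},
    {"grip": 0.26, "tx": -0.085, "ty": 0.428, "tz": 0, "turn": 1},
    {"grip": 0.26, "tx": -0.085, "ty": 0.428, "tz": 0, "turn": 1},
    {"grip": 0.26, "tx": -0.085, "ty": 0.428, "tz": 0, "turn": 1},
    {"grip": 0.26, "tx": -0.085, "ty": 0.428, "tz": 0, "turn": 1},
    {"grip": 0.26, "tx": -0.085, "ty": 0.428, "tz": 0, "turn": 1},
    {"grip": 0.26, "tx": -0.085, "ty": 0.428, "tz": 0, "turn": 1},
    {"grip": 0.26, "tx": -0.085, "ty": 0.428, "tz": 0, "turn": 1},
  ],
)

```text
clock: 21.8
position: [0.6299, 0.0919, 0.1032]
ee_rot: [-2.285, -2.139, -0.024]
force: [0.5, -0.3, -0.1]
width: 0.369
```

Emit:
drive_tool(
  increments=[
    {"grip": 0.26, "tx": 0, "ty": 0, "tz": 0, "turn": 1},
    {"grip": 0.26, "tx": 0, "ty": 0, "tz": 0, "turn": 1},
    {"grip": 0.26, "tx": 0, "ty": 0, "tz": 0, "turn": 1},
    {"grip": 0.26, "tx": 0, "ty": 0, "tz": 0, "turn": 1},
    {"grip": 0.26, "tx": 0, "ty": 0, "tz": 0, "turn": 1},
    {"grip": 0.26, "tx": 0, "ty": 0, "tz": 0, "turn": 1},
    {"grip": 0.26, "tx": 0, "ty": 0, "tz": 0, "turn": 1},
    {"grip": 0.26, "tx": 0, "ty": 0, "tz": 0, "turn": 1},
  ],
)

```text
clock: 22.6
position: [0.6296, 0.0919, 0.1025]
ee_rot: [-0.909, -2.988, -0.011]
force: [-0.3, -0.8, -0.1]
width: 0.372
```

Emit:
drive_tool(
  increments=[
    {"grip": 0.26, "tx": 0, "ty": 0, "tz": 0, "turn": 1},
    {"grip": 0.26, "tx": 0, "ty": 0, "tz": 0, "turn": 1},
    {"grip": 0.26, "tx": 0, "ty": 0, "tz": 0, "turn": 1},
    {"grip": 0.26, "tx": 0, "ty": 0, "tz": 0, "turn": 1},
    {"grip": 0.26, "tx": 0, "ty": 0, "tz": 0, "turn": 1},
    {"grip": 0.26, "tx": 0, "ty": 0, "tz": 0, "turn": 1},
    {"grip": 0.26, "tx": 0, "ty": 0, "tz": 0, "turn": 1},
    {"grip": 0.26, "tx": 0, "ty": 0, "tz": 0, "turn": 1},
  ],
)

```text
clock: 23.4
position: [0.6291, 0.092, 0.1019]
ee_rot: [0.7, -3.041, 0.004]
force: [-0.1, -0.3, -0.4]
width: 0.367
```

```bash
python3 st.py
```

```text
pos [0.6291 0.092  0.1019] yaw(y axis-90) 25.900000000000006 tilt 1.2 q [-0.4   0.55  0.26  1.64 -0.16  0.99  1.93] F [-0.1 -0.3 -0.4] w 33.8 t 23.4
```

Emit:
drive_tool(
  increments=[
    {"grip": 0.26, "tx": 0.004, "ty": 0, "tz": 0, "turn": 0.12},
    {"grip": 0.26, "tx": 0.004, "ty": 0, "tz": -0.05, "turn": 0.247},
    {"grip": 0.26, "tx": 0.004, "ty": 0, "tz": -0.1, "turn": 0.247},
    {"grip": 0.26, "tx": 0.004, "ty": 0, "tz": -0.16, "turn": 0.247},
    {"grip": 0.26, "tx": 0.004, "ty": 0, "tz": -0.21, "turn": 0.247},
    {"grip": 0.26, "tx": 0.004, "ty": 0, "tz": -0.24, "turn": 0.247},
    {"grip": 0.26, "tx": 0.004, "ty": 0, "tz": -0.25, "turn": 0.247},
    {"grip": 0.26, "tx": 0.004, "ty": 0, "tz": -0.25, "turn": 0.247},
  ],
)

```text
clock: 24.2
position: [0.6306, 0.0919, 0.0016]
ee_rot: [1.083, -2.927, 0.008]
force: [0.2, 0.0, 0.4]
width: 0.371
```

Emit:
drive_tool(
  increments=[
    {"grip": 1, "tx": 0, "ty": 0, "tz": 0, "turn": 0},
    {"grip": 1, "tx": 0, "ty": 0, "tz": 0, "turn": 0},
    {"grip": 1, "tx": 0, "ty": 0, "tz": 0, "turn": 0},
    {"grip": 1, "tx": 0, "ty": 0, "tz": 0, "turn": 0},
    {"grip": 1, "tx": 0, "ty": 0, "tz": 0, "turn": 0},
    {"grip": 1, "tx": 0, "ty": 0, "tz": 0, "turn": 0},
  ],
  newtons=15,
)

```text
clock: 24.8
position: [0.6312, 0.0918, 0.0024]
ee_rot: [1.083, -2.928, 0.009]
force: [-0.6, -0.6, 5.7]
width: 0.148
```

Emit:
drive_tool(
  increments=[
    {"grip": 1, "tx": 0, "ty": 0, "tz": 0, "turn": -0.1},
    {"grip": 1, "tx": 0, "ty": 0, "tz": 0, "turn": -0.2},
    {"grip": 1, "tx": 0, "ty": 0, "tz": 0, "turn": -0.3},
    {"grip": 1, "tx": 0, "ty": 0, "tz": 0, "turn": -0.4},
    {"grip": 1, "tx": 0, "ty": 0, "tz": 0, "turn": -0.5},
    {"grip": 1, "tx": 0, "ty": 0, "tz": 0, "turn": -0.6},
    {"grip": 1, "tx": 0, "ty": 0, "tz": 0, "turn": -0.7},
    {"grip": 1, "tx": 0, "ty": 0, "tz": 0, "turn": -0.8},
    {"grip": 1, "tx": 0, "ty": 0, "tz": 0, "turn": -0.9},
    {"grip": 1, "tx": 0, "ty": 0, "tz": 0, "turn": -0.9},
    {"grip": 1, "tx": 0, "ty": 0, "tz": 0, "turn": -0.9},
  ],
)

```text
clock: 25.9
position: [0.6315, 0.091, 0.0024]
ee_rot: [-0.361, -3.101, -0.005]
force: [1.0, -3.8, 0.8]
width: 0.149
```

```bash
python3 st.py
```

```text
pos [0.6315 0.091  0.0024] yaw(y axis-90) -13.299999999999997 tilt 1.12 q [-0.49  0.69  0.42  1.73 -0.37  0.82  1.44] F [ 1.  -3.8  0.8] w 13.7 t 25.9
```

Emit:
drive_tool(
  increments=[
    {"grip": 1, "tx": 0, "ty": 0, "tz": 0, "turn": -0.1},
    {"grip": 1, "tx": 0, "ty": 0, "tz": 0, "turn": -0.2},
    {"grip": 1, "tx": 0, "ty": 0, "tz": 0, "turn": -0.3},
    {"grip": 1, "tx": 0, "ty": 0, "tz": 0, "turn": -0.4},
    {"grip": 1, "tx": 0, "ty": 0, "tz": 0, "turn": -0.5},
    {"grip": 1, "tx": 0, "ty": 0, "tz": 0, "turn": -0.6},
    {"grip": 1, "tx": 0, "ty": 0, "tz": 0, "turn": -0.7},
    {"grip": 1, "tx": 0, "ty": 0, "tz": 0, "turn": -0.8},
    {"grip": 1, "tx": 0, "ty": 0, "tz": 0, "turn": -0.832},
    {"grip": 1, "tx": 0, "ty": 0, "tz": 0, "turn": -0.832},
    {"grip": 1, "tx": 0, "ty": 0, "tz": 0, "turn": -0.832},
    {"grip": 0.26, "tx": 0, "ty": 0, "tz": 0, "turn": -0.832},
    {"grip": 0.26, "tx": 0, "ty": 0, "tz": 0, "turn": -0.832},
    {"grip": 0.26, "tx": 0, "ty": 0, "tz": 0, "turn": -0.832},
    {"grip": 0.26, "tx": 0, "ty": 0, "tz": 0, "turn": -0.832},
    {"grip": 0.26, "tx": 0, "ty": 0, "tz": 0.1, "turn": -0.832},
    {"grip": 0.26, "tx": 0, "ty": 0, "tz": 0.3, "turn": -0.832},
    {"grip": 0.26, "tx": 0, "ty": 0, "tz": 0.4, "turn": -0.832},
    {"grip": 0.26, "tx": 0, "ty": 0, "tz": 0.4, "turn": -0.832},
    {"grip": 0.26, "tx": 0, "ty": 0, "tz": 0.4, "turn": -0.832},
  ],
)

```text
clock: 27.9
position: [0.6338, 0.0911, 0.1662]
ee_rot: [-1.639, -2.666, -0.024]
force: [-0.4, -0.6, -0.2]
width: 0.369
```

```bash
python3 st.py
```

```text
pos [0.6338 0.0911 0.1662] yaw(y axis-90) -63.2 tilt 1.12 q [-0.7   0.56  0.77  1.61 -0.44  1.15  0.65] F [-0.4 -0.6 -0.2] w 33.9 t 27.9
```

Emit:
drive_tool(
  increments=[
    {"grip": 0.26, "tx": 0.265, "ty": -0.33, "tz": 0.18, "turn": 1},
    {"grip": 0.26, "tx": 0.265, "ty": -0.33, "tz": 0.18, "turn": 1},
    {"grip": 0.26, "tx": 0.265, "ty": -0.33, "tz": 0.18, "turn": 1},
    {"grip": 0.26, "tx": 0.265, "ty": -0.33, "tz": 0.18, "turn": 1},
    {"grip": 0.26, "tx": 0.265, "ty": -0.33, "tz": 0.18, "turn": 1},
    {"grip": 0.26, "tx": 0.265, "ty": -0.33, "tz": 0.18, "turn": 1},
    {"grip": 0.26, "tx": 0.265, "ty": -0.33, "tz": 0.18, "turn": 1},
    {"grip": 0.26, "tx": 0.265, "ty": -0.33, "tz": 0.18, "turn": 1},
    {"grip": 0.26, "tx": 0.265, "ty": -0.33, "tz": 0.18, "turn": 1},
  ],
)

```text
clock: 28.8
position: [0.7394, -0.0406, 0.2371]
ee_rot: [-0.092, -3.121, -0.013]
force: [-0.2, 0.9, 0.1]
width: 0.369
```

```bash
python3 st.py; python3 - <<'E'
from h import *
im,C=snap('wrist','w5')
cv2.imwrite('pics/w5b.png',cv2.resize(im[:235,:,::-1],None,fx=800/560,fy=800/560,interpolation=cv2.INTER_CUBIC))
E
```

```text
pos [ 0.7394 -0.0406  0.2371] yaw(y axis-90) -3.4000000000000057 tilt 1.21 q [-0.27  0.65  0.51  1.16 -0.31  1.41  1.71] F [-0.2  0.9  0.1] w 34.0 t 28.8
```

View pics/w5b.png

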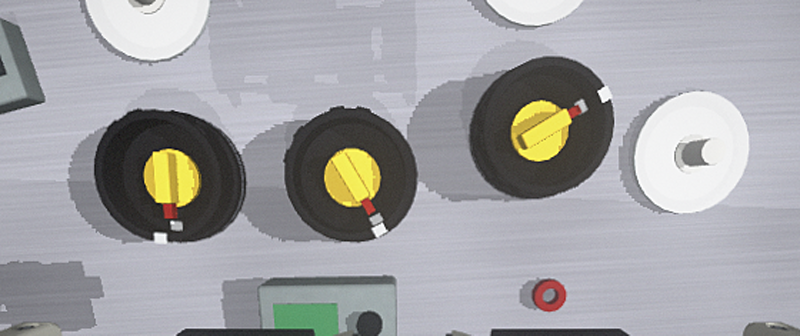

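All three noses appear to point at their marks (A tip at 169,217; B at 374,213; C at 578,108). I'll check that numerically.

```bash
python3 - <<'E'
from pk import *
im,C=load('w5');s=.7
packs(C,{'A':((172,179),(169,217),(161,238),(176,226)),'B':((353,178),(373,211),(379,231),(375,219)),'C':((540,131),(578,108),(604,94),(582,106))},s)
# refine centres with disc (yellow+red) fit and collar rim
h=cv2.cvtColor(im,cv2.COLOR_BGR2HSV)
for n,c in(('A',(172,179)),('B',(353,178)),('C',(540,131))):
    c=np.array(c)*s
    yy,xx=np.mgrid[:420,:560];near=np.hypot(xx-c[0],yy-c[1])<55
    m=near&(h[...,0]>15)&(h[...,0]<40)&(h[...,1]>120)&(h[...,2]>60)
    e=cv2.minEnclosingCircle(np.argwhere(m)[:,::-1].astype(np.float32)); print(n,'yellow circ',np.array(e[0])/s,e[1]/s, ray(C,e[0],.030)[0].round(4))
    mw=near&(h[...,1]<60)&(h[...,2]>195)
    p=np.argwhere(mw)[:,::-1]; print(' white', len(p), p.mean(0)/s if len(p) else '', ray(C,p.mean(0),.054)[0].round(4) if len(p) else '')
for n,u,z in[('plate D disc',(691,151),.009),('knob D',(708,152),.039),('plate A disc',(148,1),.009),('grom',(549,295),.012)]:print(n,ray(C,np.array(u)*s,z)[0].round(4))
E
```

```text
A c [ 0.6526 -0.2442] nose ang -9.5 0.0342 rim -7.3 0.0514 floor -9.1 0.0434
B c [ 0.6623 -0.0788] nose ang 28.3 0.0345 rim 24.4 0.0519 floor 23.8 0.042
C c [0.6311 0.0915] nose ang 118.2 0.0356 rim 117.7 0.0516 floor 116.9 0.0447
A yellow circ [172.85714286 175.71428571] 31.461162567138675 [ 0.6498 -0.2429  0.03  ]
 white 427 [185.57711609 202.98427568] [ 0.6749 -0.2236  0.054 ]
B yellow circ [351.02039882 176.93877084] 29.749902997698104 [ 0.6612 -0.0805  0.03  ]
 white 746 [386.2926082  193.27269245] [ 0.6776 -0.0488  0.054 ]
C yellow circ [540.9740339  129.54545157] 32.43454796927316 [0.6299 0.0923 0.03  ]
 white 569 [591.40848607 151.01180015] [0.6523 0.1281 0.054 ]
plate D disc [0.654  0.2453 0.009 ]
knob D [0.6572 0.241  0.039 ]
plate A disc [ 0.4968 -0.2507  0.009 ]
grom [0.7879 0.1085 0.012 ]
```

The marks lie at -8°, 24° and 117° against the set bars at -7.4°, 26.5° and 116.8°, all within 0.05 rad. Now the plates: plate D at (0.655, 0.2435) goes to pack C.

Emit:
drive_tool(
  increments=[
    {"grip": -0.2, "tx": -0.211, "ty": 0.71, "tz": -0.3, "turn": 0},
    {"grip": -0.2, "tx": -0.211, "ty": 0.71, "tz": -0.3, "turn": 0},
    {"grip": -0.2, "tx": -0.211, "ty": 0.71, "tz": -0.3, "turn": 0},
    {"grip": -0.2, "tx": -0.211, "ty": 0.71, "tz": -0.3, "turn": 0},
    {"grip": -0.2, "tx": -0.211, "ty": 0.71, "tz": -0.3, "turn": 0},
    {"grip": -0.2, "tx": -0.211, "ty": 0.71, "tz": -0.3, "turn": 0},
    {"grip": -0.2, "tx": -0.211, "ty": 0.71, "tz": -0.3, "turn": 0},
    {"grip": -0.2, "tx": -0.211, "ty": 0.71, "tz": -0.3, "turn": 0},
    {"grip": -0.2, "tx": -0.211, "ty": 0.71, "tz": -0.42, "turn": 0},
    {"grip": -0.2, "tx": -0.211, "ty": 0.71, "tz": -0.54, "turn": 0},
    {"grip": -0.2, "tx": -0.211, "ty": 0.71, "tz": -0.62, "turn": 0},
    {"grip": -0.2, "tx": -0.211, "ty": 0.71, "tz": -0.645, "turn": 0},
    {"grip": -0.2, "tx": -0.211, "ty": 0.71, "tz": -0.645, "turn": 0},
  ],
)

```text
clock: 30.15
position: [0.655, 0.2416, -0.0214]
ee_rot: [-0.096, -3.12, -0.01]
force: [0.6, 0.1, 0.4]
width: 0.597
```

```bash
python3 st.py
```

```text
pos [ 0.655   0.2416 -0.0214] yaw(y axis-90) -3.5 tilt 1.23 q [-0.66  0.8   0.4   1.57 -0.39  0.87  1.4 ] F [0.6 0.1 0.4] w 54.9 t 30.15
```

Emit:
drive_tool(
  increments=[
    {"grip": 1, "tx": 0, "ty": 0, "tz": 0, "turn": 0},
    {"grip": 1, "tx": 0, "ty": 0, "tz": 0, "turn": 0},
    {"grip": 1, "tx": 0, "ty": 0, "tz": 0, "turn": 0},
    {"grip": 1, "tx": 0, "ty": 0, "tz": 0, "turn": 0},
    {"grip": 1, "tx": 0, "ty": 0, "tz": 0, "turn": 0},
    {"grip": 1, "tx": 0, "ty": 0, "tz": 0, "turn": 0},
    {"grip": 1, "tx": 0, "ty": 0, "tz": 0, "turn": 0},
  ],
  newtons=30,
)

```text
clock: 30.85
position: [0.6556, 0.2422, -0.0204]
ee_rot: [-0.095, -3.121, -0.011]
force: [-1.2, 0.4, 6.1]
width: 0.253
```

```bash
python3 st.py
```

```text
pos [ 0.6556  0.2422 -0.0204] yaw(y axis-90) -3.5 tilt 1.18 q [-0.66  0.8   0.4   1.57 -0.39  0.87  1.4 ] F [-1.2  0.4  6.1] w 23.3 t 30.85
```

Emit:
drive_tool(
  increments=[
    {"grip": 1, "tx": 0, "ty": 0, "tz": 0.05, "turn": 0},
    {"grip": 1, "tx": 0, "ty": 0, "tz": 0.15, "turn": 0},
    {"grip": 1, "tx": 0, "ty": 0, "tz": 0.25, "turn": 0},
    {"grip": 1, "tx": 0, "ty": 0, "tz": 0.25, "turn": 0},
    {"grip": 1, "tx": -0.02, "ty": -0.1, "tz": 0.25, "turn": 0},
    {"grip": 1, "tx": -0.04, "ty": -0.2, "tz": 0.25, "turn": 0},
    {"grip": 1, "tx": -0.06, "ty": -0.3, "tz": 0.25, "turn": 0},
    {"grip": 1, "tx": -0.06, "ty": -0.377, "tz": 0.25, "turn": 0},
    {"grip": 1, "tx": -0.06, "ty": -0.377, "tz": 0.25, "turn": 0},
    {"grip": 1, "tx": -0.06, "ty": -0.377, "tz": 0.25, "turn": 0},
  ],
)

```text
clock: 31.85
position: [0.6313, 0.0906, 0.0793]
ee_rot: [-0.098, -3.12, -0.011]
force: [0.8, 0.9, -0.8]
width: 0.256
```

```bash
python3 st.py
```

```text
pos [0.6313 0.0906 0.0793] yaw(y axis-90) -3.5999999999999943 tilt 1.21 q [-0.52  0.6   0.46  1.67 -0.32  0.96  1.57] F [ 0.8  0.9 -0.8] w 23.6 t 31.85
```

The plate is held (23.6 mm), so lowering it on pack C now.

Emit:
drive_tool(
  increments=[
    {"grip": 1, "tx": 0, "ty": 0.001, "tz": -0.05, "turn": 0},
    {"grip": 1, "tx": 0, "ty": 0.001, "tz": -0.09, "turn": 0},
    {"grip": 1, "tx": 0, "ty": 0.001, "tz": -0.105, "turn": 0},
    {"grip": 1, "tx": 0, "ty": 0.001, "tz": -0.115, "turn": 0},
    {"grip": 1, "tx": 0, "ty": 0.001, "tz": -0.121, "turn": 0},
    {"grip": 1, "tx": 0, "ty": 0.001, "tz": -0.125, "turn": 0},
    {"grip": 1, "tx": 0, "ty": 0.001, "tz": -0.125, "turn": 0},
  ],
)

```text
clock: 32.55
position: [0.6317, 0.0911, 0.0298]
ee_rot: [-0.098, -3.121, -0.011]
force: [0.8, -0.1, -0.4]
width: 0.253
```

```bash
python3 st.py
```

```text
pos [0.6317 0.0911 0.0298] yaw(y axis-90) -3.5999999999999943 tilt 1.18 q [-0.5   0.66  0.43  1.71 -0.35  0.87  1.59] F [ 0.8 -0.1 -0.4] w 23.3 t 32.55
```

No resistance at seated height, so the lip is in. Release, lift and move to a view of the plates near the robot.

Emit:
drive_tool(
  increments=[
    {"grip": -0.2, "tx": 0, "ty": 0, "tz": 0, "turn": 0},
    {"grip": -0.2, "tx": 0, "ty": 0, "tz": 0, "turn": 0},
    {"grip": -0.2, "tx": 0, "ty": 0, "tz": 0, "turn": 0},
    {"grip": -0.2, "tx": 0, "ty": 0, "tz": 0, "turn": 0},
    {"grip": -0.2, "tx": 0, "ty": 0, "tz": 0, "turn": 0},
    {"grip": -0.2, "tx": 0, "ty": 0, "tz": 0.1, "turn": 0},
    {"grip": -0.2, "tx": 0, "ty": 0, "tz": 0.2, "turn": 0},
    {"grip": -0.2, "tx": -0.03, "ty": -0.35, "tz": 0.5, "turn": 0.06},
    {"grip": -0.2, "tx": -0.03, "ty": -0.35, "tz": 0.5, "turn": 0.06},
    {"grip": -0.2, "tx": -0.03, "ty": -0.35, "tz": 0.5, "turn": 0.06},
    {"grip": -0.2, "tx": -0.03, "ty": -0.35, "tz": 0.5, "turn": 0.06},
    {"grip": -0.2, "tx": -0.03, "ty": -0.35, "tz": 0.5, "turn": 0.06},
    {"grip": -0.2, "tx": -0.03, "ty": -0.35, "tz": 0.5, "turn": 0.06},
  ],
)

```text
clock: 33.85
position: [0.6198, -0.0493, 0.2302]
ee_rot: [-0.002, -3.123, -0.011]
force: [-0.1, 0.8, -0.4]
width: 0.598
```

```bash
python3 st.py; python3 - <<'E'
from h import *
im,C=snap('wrist','w6')
cv2.imwrite('pics/w6b.png',cv2.resize(im[:240,:,::-1],None,fx=800/560,fy=800/560,interpolation=cv2.INTER_CUBIC))
E
```

```text
pos [ 0.6198 -0.0493  0.2302] yaw(y axis-90) -0.09999999999999432 tilt 1.13 q [-0.35  0.44  0.52  1.53 -0.23  1.25  1.78] F [-0.1  0.8 -0.4] w 55.0 t 33.85
```

View pics/w6b.png

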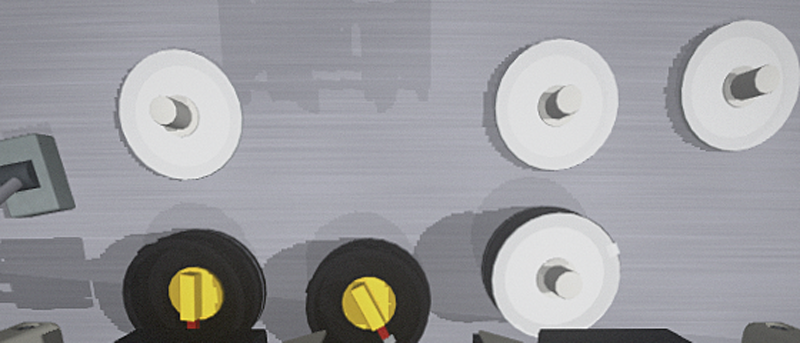

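The plate sits on pack C (disc centre about 556,274). Free plates have knob tops at (163,110), (566,99) and (764,80).

```bash
python3 - <<'E'
from h import *
im,C=load('w6');s=.7
for n,u,z in[("A' knob",(163,110),.039),("A' disc",(181,114),.009),('P1 knob',(566,99),.039),('P1 disc',(557,104),.009),('C disc',(556,274),.059),('C knob',(563,281),.089)]:print(n,ray(C,np.array(u)*s,z)[0].round(4))
h=cv2.cvtColor(im,cv2.COLOR_BGR2HSV);m=((h[...,1]<45)&(h[...,2]>200)).astype(np.uint8);m[240:]=0
k,l,st,ce=cv2.connectedComponentsWithStats(m)
for i in range(1,k):
    if st[i,4]>1500:
        c,_=cv2.findContours((l==i).astype(np.uint8),0,2);e=cv2.fitEllipse(cv2.convexHull(max(c,key=len)));print((np.array(e[0])/s).round(1),e[1],[ray(C,e[0],z)[0].round(4) for z in(.009,.059)])
E
```

```text
A' knob [ 0.4886 -0.2506  0.039 ]
A' disc [ 0.487  -0.2498  0.009 ]
P1 knob [0.4805 0.0917 0.039 ]
P1 disc [0.479  0.0947 0.009 ]
C disc [0.6277 0.0873 0.059 ]
C knob [0.6277 0.0822 0.089 ]
[740.1  85.1] (78.71403503417969, 92.823974609375) [array([0.4601, 0.265 , 0.009 ]), array([0.4717, 0.2271, 0.059 ])]
[556.4 103.8] (83.9967041015625, 92.07286834716797) [array([0.4788, 0.0942, 0.009 ]), array([0.4882, 0.0768, 0.059 ])]
[179.9 114. ] (82.48302459716797, 92.57978820800781) [array([ 0.4869, -0.2508,  0.009 ]), array([ 0.4953, -0.2268,  0.059 ])]
[556.1 275.4] (84.05625915527344, 92.34488677978516) [array([0.6388, 0.1064, 0.009 ]), array([0.629 , 0.0875, 0.059 ])]
```

Emit:
drive_tool(
  increments=[
    {"grip": -0.2, "tx": -0.352, "ty": 0.357, "tz": -0.25, "turn": 0},
    {"grip": -0.2, "tx": -0.352, "ty": 0.357, "tz": -0.25, "turn": 0},
    {"grip": -0.2, "tx": -0.352, "ty": 0.357, "tz": -0.25, "turn": 0},
    {"grip": -0.2, "tx": -0.352, "ty": 0.357, "tz": -0.25, "turn": 0},
    {"grip": -0.2, "tx": -0.352, "ty": 0.357, "tz": -0.25, "turn": 0},
    {"grip": -0.2, "tx": -0.352, "ty": 0.357, "tz": -0.37, "turn": 0},
    {"grip": -0.2, "tx": -0.352, "ty": 0.357, "tz": -0.49, "turn": 0},
    {"grip": -0.2, "tx": -0.352, "ty": 0.357, "tz": -0.59, "turn": 0},
    {"grip": -0.2, "tx": -0.352, "ty": 0.357, "tz": -0.628, "turn": 0},
    {"grip": -0.2, "tx": -0.352, "ty": 0.357, "tz": -0.628, "turn": 0},
  ],
)

```text
clock: 34.9
position: [0.4755, 0.0959, -0.0252]
ee_rot: [0.004, -3.115, -0.01]
force: [0.7, 0.2, 0.0]
width: 0.6
```

```bash
python3 st.py
```

```text
pos [ 0.4755  0.0959 -0.0252] yaw(y axis-90) 0.20000000000000284 tilt 1.55 q [-0.55  0.55  0.33  2.12 -0.36  0.55  1.63] F [0.7 0.2 0. ] w 55.2 t 34.9
```

Emit:
drive_tool(
  increments=[
    {"grip": 1, "tx": 0, "ty": 0, "tz": 0, "turn": 0},
    {"grip": 1, "tx": 0, "ty": 0, "tz": 0, "turn": 0},
    {"grip": 1, "tx": 0, "ty": 0, "tz": 0, "turn": 0},
    {"grip": 1, "tx": 0, "ty": 0, "tz": 0, "turn": 0},
    {"grip": 1, "tx": 0, "ty": 0, "tz": 0, "turn": 0},
    {"grip": 1, "tx": 0, "ty": 0, "tz": 0, "turn": 0},
    {"grip": 1, "tx": 0, "ty": 0, "tz": 0, "turn": 0},
  ],
  newtons=30,
)

```text
clock: 35.6
position: [0.4758, 0.0961, -0.0248]
ee_rot: [0.005, -3.116, -0.01]
force: [-0.6, 1.0, 5.4]
width: 0.255
```

```bash
python3 st.py
```

```text
pos [ 0.4758  0.0961 -0.0248] yaw(y axis-90) 0.20000000000000284 tilt 1.52 q [-0.55  0.55  0.33  2.12 -0.36  0.55  1.63] F [-0.6  1.   5.4] w 23.5 t 35.6
```

Emit:
drive_tool(
  increments=[
    {"grip": 1, "tx": 0, "ty": 0, "tz": 0.05, "turn": 0},
    {"grip": 1, "tx": 0, "ty": 0, "tz": 0.15, "turn": 0},
    {"grip": 1, "tx": 0, "ty": 0, "tz": 0.262, "turn": 0},
    {"grip": 1, "tx": 0, "ty": 0, "tz": 0.262, "turn": 0},
    {"grip": 1, "tx": 0.09, "ty": -0.09, "tz": 0.262, "turn": 0},
    {"grip": 1, "tx": 0.18, "ty": -0.18, "tz": 0.262, "turn": 0},
    {"grip": 1, "tx": 0.27, "ty": -0.27, "tz": 0.262, "turn": 0},
    {"grip": 1, "tx": 0.36, "ty": -0.36, "tz": 0.262, "turn": 0},
    {"grip": 1, "tx": 0.46, "ty": -0.438, "tz": 0.262, "turn": 0},
    {"grip": 1, "tx": 0.46, "ty": -0.438, "tz": 0.262, "turn": 0},
    {"grip": 1, "tx": 0.46, "ty": -0.438, "tz": 0.262, "turn": 0},
  ],
)

```text
clock: 36.7
position: [0.6598, -0.081, 0.0787]
ee_rot: [0.001, -3.115, -0.009]
force: [-0.4, 1.0, -1.0]
width: 0.255
```

```bash
python3 st.py
```

```text
pos [ 0.6598 -0.081   0.0787] yaw(y axis-90) 0.0 tilt 1.58 q [-0.23  0.64  0.44  1.59 -0.31  1.01  1.88] F [-0.4  1.  -1. ] w 23.5 t 36.7
```

Emit:
drive_tool(
  increments=[
    {"grip": 1, "tx": 0, "ty": 0.004, "tz": -0.05, "turn": 0},
    {"grip": 1, "tx": 0, "ty": 0.004, "tz": -0.09, "turn": 0},
    {"grip": 1, "tx": 0, "ty": 0.004, "tz": -0.11, "turn": 0},
    {"grip": 1, "tx": 0, "ty": 0.004, "tz": -0.12, "turn": 0},
    {"grip": 1, "tx": 0, "ty": 0.004, "tz": -0.13, "turn": 0},
    {"grip": 1, "tx": 0, "ty": 0.004, "tz": -0.135, "turn": 0},
    {"grip": 1, "tx": 0, "ty": 0.004, "tz": -0.135, "turn": 0},
  ],
)

```text
clock: 37.4
position: [0.6601, -0.0793, 0.0254]
ee_rot: [0.001, -3.116, -0.009]
force: [0.4, 0.2, -0.1]
width: 0.251
```

```bash
python3 st.py
```

```text
pos [ 0.6601 -0.0793  0.0254] yaw(y axis-90) 0.0 tilt 1.53 q [-0.22  0.7   0.42  1.63 -0.34  0.91  1.9 ] F [ 0.4  0.2 -0.1] w 23.1 t 37.4
```

Emit:
drive_tool(
  increments=[
    {"grip": -0.2, "tx": 0, "ty": 0, "tz": 0, "turn": 0},
    {"grip": -0.2, "tx": 0, "ty": 0, "tz": 0, "turn": 0},
    {"grip": -0.2, "tx": 0, "ty": 0, "tz": 0, "turn": 0},
    {"grip": -0.2, "tx": 0, "ty": 0, "tz": 0, "turn": 0},
    {"grip": -0.2, "tx": 0, "ty": 0, "tz": 0, "turn": 0},
    {"grip": -0.2, "tx": 0, "ty": 0, "tz": 0.1, "turn": 0},
    {"grip": -0.2, "tx": 0, "ty": 0, "tz": 0.22, "turn": 0},
    {"grip": -0.2, "tx": 0, "ty": 0, "tz": 0.25, "turn": 0},
    {"grip": -0.2, "tx": -0.427, "ty": -0.428, "tz": 0.25, "turn": 0},
    {"grip": -0.2, "tx": -0.427, "ty": -0.428, "tz": 0.25, "turn": 0},
    {"grip": -0.2, "tx": -0.427, "ty": -0.428, "tz": 0.25, "turn": 0},
    {"grip": -0.2, "tx": -0.427, "ty": -0.428, "tz": 0.25, "turn": 0},
    {"grip": -0.2, "tx": -0.427, "ty": -0.428, "tz": 0.25, "turn": 0},
    {"grip": -0.2, "tx": -0.427, "ty": -0.428, "tz": 0.25, "turn": 0},
    {"grip": -0.2, "tx": -0.427, "ty": -0.428, "tz": 0.25, "turn": 0},
  ],
)

```text
clock: 38.9
position: [0.4888, -0.2513, 0.1256]
ee_rot: [-0.003, -3.116, -0.01]
force: [0.0, 0.5, -0.2]
width: 0.601
```

```bash
python3 st.py; python3 - <<'E'
from h import *
im,C=snap('scene','s7')
# compare A' plate location with first scene picture
a=load('scene0')[0]
d=np.abs(im[:,:,::-1].astype(int)-a).sum(2);m=d>120
for n,u in(("A'",(251,182)),('P2',(369,261))):print(n,m[u[1]-12:u[1]+12,u[0]-18:u[0]+18].mean())
E
```

```text
pos [ 0.4888 -0.2513  0.1256] yaw(y axis-90) -0.09999999999999432 tilt 1.51 q [ 0.01  0.42  0.51  1.85 -0.23  0.96  2.18] F [ 0.   0.5 -0.2] w 55.3 t 38.9
A' 0.0
P2 0.0
```

Emit:
drive_tool(
  increments=[
    {"grip": -0.2, "tx": -0.003, "ty": 0.002, "tz": -0.12, "turn": 0},
    {"grip": -0.2, "tx": -0.003, "ty": 0.002, "tz": -0.24, "turn": 0},
    {"grip": -0.2, "tx": -0.003, "ty": 0.002, "tz": -0.33, "turn": 0},
    {"grip": -0.2, "tx": -0.003, "ty": 0.002, "tz": -0.366, "turn": 0},
    {"grip": -0.2, "tx": -0.003, "ty": 0.002, "tz": -0.366, "turn": 0},
    {"grip": -0.2, "tx": -0.003, "ty": 0.002, "tz": -0.366, "turn": 0},
  ],
)

```text
clock: 39.55
position: [0.4899, -0.2493, -0.02]
ee_rot: [0.002, -3.117, -0.009]
force: [-0.1, 0.3, 0.6]
width: 0.598
```

Emit:
drive_tool(
  increments=[
    {"grip": 1, "tx": 0, "ty": 0, "tz": 0, "turn": 0},
    {"grip": 1, "tx": 0, "ty": 0, "tz": 0, "turn": 0},
    {"grip": 1, "tx": 0, "ty": 0, "tz": 0, "turn": 0},
    {"grip": 1, "tx": 0, "ty": 0, "tz": 0, "turn": 0},
    {"grip": 1, "tx": 0, "ty": 0, "tz": 0, "turn": 0},
    {"grip": 1, "tx": 0, "ty": 0, "tz": 0, "turn": 0},
    {"grip": 1, "tx": 0, "ty": 0, "tz": 0, "turn": 0},
  ],
  newtons=30,
)

```text
clock: 40.25
position: [0.4902, -0.2495, -0.0195]
ee_rot: [0.002, -3.118, -0.009]
force: [-0.7, 0.5, 6.8]
width: 0.255
```

```bash
python3 st.py
```

```text
pos [ 0.4902 -0.2495 -0.0195] yaw(y axis-90) 0.09999999999999432 tilt 1.39 q [ 0.09  0.62  0.4   1.96 -0.37  0.66  2.29] F [-0.7  0.5  6.8] w 23.5 t 40.25
```

Emit:
drive_tool(
  increments=[
    {"grip": 1, "tx": 0, "ty": 0, "tz": 0.05, "turn": 0},
    {"grip": 1, "tx": 0, "ty": 0, "tz": 0.15, "turn": 0},
    {"grip": 1, "tx": 0, "ty": 0, "tz": 0.26, "turn": 0},
    {"grip": 1, "tx": 0, "ty": 0, "tz": 0.26, "turn": 0},
    {"grip": 1, "tx": 0.1, "ty": 0.011, "tz": 0.26, "turn": 0},
    {"grip": 1, "tx": 0.2, "ty": 0.011, "tz": 0.26, "turn": 0},
    {"grip": 1, "tx": 0.3, "ty": 0.011, "tz": 0.26, "turn": 0},
    {"grip": 1, "tx": 0.41, "ty": 0.011, "tz": 0.26, "turn": 0},
    {"grip": 1, "tx": 0.41, "ty": 0.011, "tz": 0.26, "turn": 0},
    {"grip": 1, "tx": 0.41, "ty": 0.011, "tz": 0.26, "turn": 0},
  ],
)

```text
clock: 41.25
position: [0.6541, -0.2446, 0.0828]
ee_rot: [0.003, -3.116, -0.01]
force: [-1.1, -0.7, -1.4]
width: 0.253
```

```bash
python3 st.py
```

```text
pos [ 0.6541 -0.2446  0.0828] yaw(y axis-90) 0.09999999999999432 tilt 1.5 q [ 0.01  0.69  0.47  1.49 -0.33  1.07  2.12] F [-1.1 -0.7 -1.4] w 23.3 t 41.25
```

Emit:
drive_tool(
  increments=[
    {"grip": 1, "tx": 0, "ty": 0, "tz": -0.05, "turn": 0},
    {"grip": 1, "tx": 0, "ty": 0, "tz": -0.09, "turn": 0},
    {"grip": 1, "tx": 0, "ty": 0, "tz": -0.11, "turn": 0},
    {"grip": 1, "tx": 0, "ty": 0, "tz": -0.12, "turn": 0},
    {"grip": 1, "tx": 0, "ty": 0, "tz": -0.128, "turn": 0},
    {"grip": 1, "tx": 0, "ty": 0, "tz": -0.132, "turn": 0},
    {"grip": 1, "tx": 0, "ty": 0, "tz": -0.132, "turn": 0},
  ],
)

```text
clock: 41.95
position: [0.6544, -0.2449, 0.0307]
ee_rot: [0.003, -3.117, -0.009]
force: [0.2, 0.8, 0.0]
width: 0.255
```

```bash
python3 st.py
```

```text
pos [ 0.6544 -0.2449  0.0307] yaw(y axis-90) 0.09999999999999432 tilt 1.45 q [ 0.02  0.75  0.44  1.53 -0.36  0.97  2.14] F [0.2 0.8 0. ] w 23.5 t 41.95
```

Emit:
drive_tool(
  increments=[
    {"grip": -0.2, "tx": 0, "ty": 0, "tz": 0, "turn": 0},
    {"grip": -0.2, "tx": 0, "ty": 0, "tz": 0, "turn": 0},
    {"grip": -0.2, "tx": 0, "ty": 0, "tz": 0, "turn": 0},
    {"grip": -0.2, "tx": 0, "ty": 0, "tz": 0, "turn": 0},
    {"grip": -0.2, "tx": 0, "ty": 0, "tz": 0, "turn": 0},
    {"grip": -0.2, "tx": 0, "ty": 0, "tz": 0.1, "turn": 0},
    {"grip": -0.2, "tx": 0, "ty": 0, "tz": 0.22, "turn": 0},
    {"grip": -0.2, "tx": 0, "ty": 0, "tz": 0.35, "turn": 0},
    {"grip": -0.2, "tx": 0.27, "ty": 0.45, "tz": 0.5, "turn": 0},
    {"grip": -0.2, "tx": 0.27, "ty": 0.45, "tz": 0.5, "turn": 0},
    {"grip": -0.2, "tx": 0.27, "ty": 0.45, "tz": 0.5, "turn": 0},
    {"grip": -0.2, "tx": 0.27, "ty": 0.45, "tz": 0.5, "turn": 0},
    {"grip": -0.2, "tx": 0.27, "ty": 0.45, "tz": 0.5, "turn": 0},
    {"grip": -0.2, "tx": 0.27, "ty": 0.45, "tz": 0.5, "turn": 0},
    {"grip": -0.2, "tx": 0.27, "ty": 0.45, "tz": 0.5, "turn": 0},
  ],
)

```text
clock: 43.45
position: [0.7621, -0.0654, 0.2303]
ee_rot: [0.003, -3.116, -0.008]
force: [-0.7, -0.6, -0.4]
width: 0.603
```

```bash
python3 st.py; python3 - <<'E'
from h import *
im,C=snap('wrist','w8');im2,C2=snap('scene','s8');im3,C3=snap('side','d8')
a=cv2.resize(im[:225,:,::-1],(784,315),interpolation=cv2.INTER_CUBIC)
r=lambda i,y,x:cv2.resize(i[y:y+72,x:x+98,::-1],(392,288),interpolation=cv2.INTER_CUBIC)
b=np.hstack([r(im2,185,210-15),r(im3,155,215)])
cv2.imwrite('pics/w8b.png',np.vstack([a,b[:285]]))
E
```

```text
pos [ 0.7621 -0.0654  0.2303] yaw(y axis-90) 0.09999999999999432 tilt 1.48 q [-0.22  0.71  0.5   1.08 -0.32  1.45  1.8 ] F [-0.7 -0.6 -0.4] w 55.4 t 43.45
```

View pics/w8b.png

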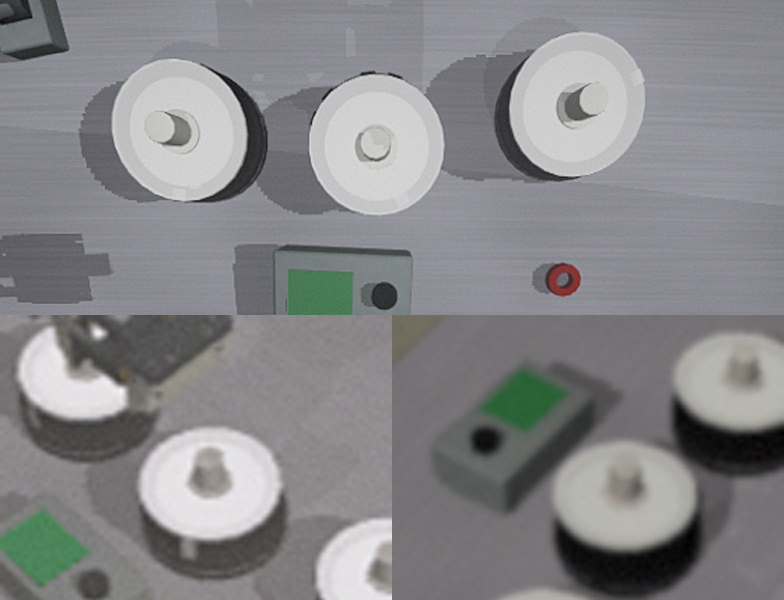

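All three packs are covered, and the plates look flush in all the views. Checking numerically: disc centres at the seated height, and knob-top heights by triangulating two wrist views.

```bash
python3 - <<'E'
from h import *
def ell(name,rows,thr=200):
    im,C=load(name);h=cv2.cvtColor(im,cv2.COLOR_BGR2HSV);m=((h[...,1]<45)&(h[...,2]>thr)).astype(np.uint8);m[rows:]=0
    k,l,st,ce=cv2.connectedComponentsWithStats(m);o=[]
    for i in range(1,k):
        if st[i,4]>1500:
            c,_=cv2.findContours((l==i).astype(np.uint8),0,2);o.append(cv2.fitEllipse(cv2.convexHull(max(c,key=len))))
    return C,o
pc={'A':(.6523,-.2445),'B':(.6625,-.079),'C':(.631,.0915)}
C,o=ell('w8',225)
for e in o:
    p=ray(C,e[0],.059)[0]
    print('ell',np.round(e[0],1),np.round(e[1],1),p.round(4))
    # predicted disc rim projection for seated plate of 114mm, size check
for n,(x,y) in pc.items():
    t=np.linspace(0,2*np.pi,60,endpoint=False)
    for z in(.059,.063):
        e=cv2.fitEllipse(proj(C,np.c_[x+.057*np.cos(t),y+.057*np.sin(t),0*t+z]).astype(np.float32));print(n,z,np.round(e[0],1),np.round(e[1],1))
s=1/1.4
for n,u in(('A',(160,127)),('B',(376,141)),('C',(593,98))):print('knob top',n,ray(C,np.array(u)*s,.089)[0].round(4))
E
```

```text
ell [410.1  75.8] [72.8 80.7] [0.6317 0.0844 0.059 ]
ell [129.5  94. ] [71.7 81. ] [ 0.6525 -0.2417  0.059 ]
ell [268.9 108.5] [86.3 95.6] [ 0.6691 -0.0791  0.059 ]
A 0.059 [127.3  92.2] [ 94.1 105. ]
A 0.063 [125.6  91.7] [ 95.1 106.2]
B 0.059 [268.9 100.9] [ 97.5 101.9]
B 0.063 [268.8 100.5] [ 98.6 103.1]
C 0.059 [416.   73.6] [ 95.6 106.1]
C 0.063 [417.5  72.9] [ 96.6 107.4]
knob top A [ 0.653  -0.2436  0.089 ]
knob top B [ 0.6637 -0.0784  0.089 ]
knob top C [0.6314 0.086  0.089 ]
```

```bash
python3 - <<'E'
from h import *
pc={'A':(.6523,-.2445),'B':(.6625,-.079),'C':(.631,.0915)}
for name in('w8',):
  im,C=load(name);g=cv2.cvtColor(im,cv2.COLOR_BGR2GRAY)
  for n,(x,y) in pc.items():
    c=proj(C,(x,y,.059))[0];pts=[];dk=[]
    for t in np.linspace(0,2*np.pi,120,endpoint=False):
        r=np.arange(30,75,.5);q=c+np.c_[np.cos(t)*r,np.sin(t)*r]
        v=cv2.remap(g,q[:,0].astype(np.float32),q[:,1].astype(np.float32),cv2.INTER_LINEAR).ravel().astype(float)
        d=v[4:]-v[:-4]; i=np.argmin(d)
        if q[i+2,1]<222: pts.append(q[i+2])
    pts=np.array(pts,np.float32)
    # least-squares fit of (x,y,z) disc circle with robust loss
    from scipy.optimize import least_squares
    P3=lambda p,z:ray(C,pts,z)
    f=lambda p:np.hypot(*(P3(p,p[2])[:,:2]-p[:2]).T)-.057
    s=least_squares(f,[x,y,.059],loss='soft_l1',f_scale=.001);s2=least_squares(lambda p:f([p[0],p[1],.059]),[x,y],loss='soft_l1',f_scale=.001)
    print(n,'plate xyz',s.x.round(4),'z fixed',s2.x.round(4),'resid mm',(np.median(abs(f(s.x)))*1e3).round(2))
    # pack base bottom: dark->light outer edge (z 0..0.024 side), visible on far side
E
```

```text
A plate xyz [ 0.6521 -0.2452  0.0568] z fixed [ 0.6524 -0.2441] resid mm 0.26
B plate xyz [ 0.6644 -0.0797  0.0549] z fixed [ 0.6649 -0.0795] resid mm 0.22
C plate xyz [0.631  0.0878 0.0563] z fixed [0.6315 0.0866] resid mm 0.18
```

Plates A and B agree with their packs, while C reads about 4.5 mm off in y. I'll measure the pack bases directly from the visible foot edges.

```bash
python3 - <<'E'
from h import *
from scipy.optimize import least_squares
for name,yl in(('w8',222),('w5',228),('w6',222)):
  im,C=load(name);g=cv2.GaussianBlur(cv2.cvtColor(im,cv2.COLOR_BGR2GRAY),(3,3),0)
  for n,(x,y) in {'A':(.6523,-.2445),'B':(.6645,-.079),'C':(.631,.089)}.items():
    best=None
    v0=C[3][:2]-[x,y];a0=np.arctan2(v0[1],v0[0]);pts=[]
    for t in a0+np.linspace(-1.1,1.1,90):
        r=np.arange(.05,.07,.0004);w=np.c_[x+r*np.cos(t),y+r*np.sin(t),0*r];q=proj(C,w).astype(np.float32)
        v=cv2.remap(g,q[:,0],q[:,1],cv2.INTER_LINEAR).ravel().astype(float);d=v[6:]-v[:-6];i=np.argmax(d)
        if d[i]>10 and q[i+3,1]<yl and 0<q[i+3,0]<560:pts.append(w[i+3,:2])
    if len(pts)<20:print(name,n,'few',len(pts));continue
    pts=np.array(pts);f=lambda p:np.hypot(*(pts-p).T)-.060
    s=least_squares(f,[x,y],loss='soft_l1',f_scale=.001);print(name,n,len(pts),s.x.round(4),'res',(np.median(abs(f(s.x)))*1e3).round(2))
E
```

```text
w8 A 90 [ 0.6512 -0.2468] res 0.21
w8 B few 11
w8 C 90 [0.6304 0.0918] res 0.18
w5 A 90 [ 0.6513 -0.2466] res 0.19
w5 B 88 [ 0.6619 -0.0793] res 0.39
w5 C 90 [0.6304 0.0921] res 0.18
w6 A 87 [ 0.652  -0.2462] res 0.18
w6 B 90 [ 0.662  -0.0802] res 0.31
w6 C 90 [0.6308 0.0924] res 0.17
```

Pack C's base is at (0.6305, 0.092), but its plate reads about 4 mm toward -y. It's at the same height as the others, so probably seated but hard to one side. I'll re-grip its knob, centre it at y = 0.092 and press lightly.

Emit:
drive_tool(
  increments=[
    {"grip": -0.2, "tx": -0.328, "ty": 0.395, "tz": -0.2, "turn": 0},
    {"grip": -0.2, "tx": -0.328, "ty": 0.395, "tz": -0.2, "turn": 0},
    {"grip": -0.2, "tx": -0.328, "ty": 0.395, "tz": -0.2, "turn": 0},
    {"grip": -0.2, "tx": -0.328, "ty": 0.395, "tz": -0.2, "turn": 0},
    {"grip": -0.2, "tx": -0.328, "ty": 0.395, "tz": -0.2, "turn": 0},
    {"grip": -0.2, "tx": -0.328, "ty": 0.395, "tz": -0.3, "turn": 0},
    {"grip": -0.2, "tx": -0.328, "ty": 0.395, "tz": -0.4, "turn": 0},
    {"grip": -0.2, "tx": -0.328, "ty": 0.395, "tz": -0.46, "turn": 0},
    {"grip": -0.2, "tx": -0.328, "ty": 0.395, "tz": -0.49, "turn": 0},
    {"grip": -0.2, "tx": -0.328, "ty": 0.395, "tz": -0.49, "turn": 0},
  ],
)

```text
clock: 44.6
position: [0.6292, 0.0897, 0.0334]
ee_rot: [-0.003, -3.114, -0.007]
force: [0.7, 0.4, 1.0]
width: 0.603
```

```bash
python3 st.py
```

```text
pos [0.6292 0.0897 0.0334] yaw(y axis-90) -0.09999999999999432 tilt 1.62 q [-0.5   0.65  0.43  1.7  -0.34  0.89  1.65] F [0.7 0.4 1. ] w 55.5 t 44.6
```

Emit:
drive_tool(
  increments=[
    {"grip": -0.2, "tx": 0.004, "ty": 0.007, "tz": 0, "turn": 0},
    {"grip": 1, "tx": 0.004, "ty": 0.007, "tz": 0, "turn": 0},
    {"grip": 1, "tx": 0.004, "ty": 0.007, "tz": 0, "turn": 0},
    {"grip": 1, "tx": 0.004, "ty": 0.007, "tz": 0, "turn": 0},
    {"grip": 1, "tx": 0.004, "ty": 0.007, "tz": 0, "turn": 0},
    {"grip": 1, "tx": 0.004, "ty": 0.007, "tz": 0, "turn": 0},
    {"grip": 1, "tx": 0.004, "ty": 0.007, "tz": 0, "turn": 0},
    {"grip": 1, "tx": 0.004, "ty": 0.007, "tz": -0.004, "turn": 0},
    {"grip": 1, "tx": 0.004, "ty": 0.007, "tz": -0.004, "turn": 0},
  ],
  newtons=12,
)

```text
clock: 45.5
position: [0.6315, 0.0924, 0.033]
ee_rot: [-0.004, -3.115, -0.007]
force: [-2.1, -1.0, 10.7]
width: 0.258
```

```bash
python3 st.py
```

```text
pos [0.6315 0.0924 0.033 ] yaw(y axis-90) -0.09999999999999432 tilt 1.55 q [-0.5   0.66  0.43  1.7  -0.35  0.89  1.65] F [-2.1 -1.  10.7] w 23.8 t 45.5
```

Emit:
drive_tool(
  increments=[
    {"grip": -0.2, "tx": 0, "ty": 0, "tz": 0, "turn": 0},
    {"grip": -0.2, "tx": 0, "ty": 0, "tz": 0, "turn": 0},
    {"grip": -0.2, "tx": 0, "ty": 0, "tz": 0, "turn": 0},
    {"grip": -0.2, "tx": 0, "ty": 0, "tz": 0, "turn": 0},
    {"grip": -0.2, "tx": 0, "ty": 0, "tz": 0, "turn": 0},
    {"grip": -0.2, "tx": 0, "ty": 0, "tz": 0.1, "turn": 0},
    {"grip": -0.2, "tx": 0, "ty": 0, "tz": 0.22, "turn": 0},
    {"grip": -0.2, "tx": 0.35, "ty": -0.3, "tz": 0.5, "turn": 0},
    {"grip": -0.2, "tx": 0.35, "ty": -0.3, "tz": 0.5, "turn": 0},
    {"grip": -0.2, "tx": 0.35, "ty": -0.3, "tz": 0.5, "turn": 0},
    {"grip": -0.2, "tx": 0.35, "ty": -0.3, "tz": 0.5, "turn": 0},
    {"grip": -0.2, "tx": 0.35, "ty": -0.3, "tz": 0.5, "turn": 0},
    {"grip": -0.2, "tx": 0.35, "ty": -0.3, "tz": 0.5, "turn": 0},
  ],
)

```text
clock: 46.8
position: [0.7729, -0.031, 0.2336]
ee_rot: [-0.009, -3.117, -0.004]
force: [0.5, 0.8, -0.2]
width: 0.598
```

```bash
cat > chk.py <<'E'
from h import *
import sys
from scipy.optimize import least_squares
name=sys.argv[1];snap('wrist',name);im,C=load(name);g0=cv2.cvtColor(im,cv2.COLOR_BGR2GRAY);g=cv2.GaussianBlur(g0,(3,3),0)
samp=lambda q:cv2.remap(g,q[:,0].astype(np.float32),q[:,1].astype(np.float32),cv2.INTER_LINEAR).ravel().astype(float)
for n,(x,y) in {'A':(.6515,-.2455),'B':(.6635,-.079),'C':(.631,.090)}.items():
    c=proj(C,(x,y,.059))[0];pts=[];b=[]
    for t in np.linspace(0,2*np.pi,120,endpoint=False):
        r=np.arange(30,75,.5);q=c+np.c_[np.cos(t)*r,np.sin(t)*r];v=samp(q);i=np.argmin(v[4:]-v[:-4])
        if 2<q[i+2,1]<225: pts.append(q[i+2])
    pts=np.array(pts)
    f=lambda p:np.hypot(*(ray(C,pts,p[2])[:,:2]-p[:2]).T)-.057
    s=least_squares(f,[x,y,.059],loss='soft_l1',f_scale=.001);s2=least_squares(lambda p:f([*p,.059]),[x,y],loss='soft_l1',f_scale=.001)
    v0=C[3][:2]-[x,y];a0=np.arctan2(v0[1],v0[0])
    for t in a0+np.linspace(-1.1,1.1,90):
        r=np.arange(.05,.07,.0004);w=np.c_[x+r*np.cos(t),y+r*np.sin(t),0*r];q=proj(C,w);v=samp(q);d=v[6:]-v[:-6];i=np.argmax(d)
        if d[i]>10 and q[i+3,1]<222:b.append(w[i+3,:2])
    if len(b)>20:
        b=np.array(b);fb=least_squares(lambda p:np.hypot(*(b-p).T)-.060,[x,y],loss='soft_l1',f_scale=.001).x.round(4)
    else: fb='few'
    print(n,'plate(z free)',s.x.round(4),'z=.059',s2.x.round(4),'base',fb)
E
python3 st.py; python3 chk.py w9
```

```text
pos [ 0.7729 -0.031   0.2336] yaw(y axis-90) -0.29999999999999716 tilt 1.42 q [-0.26  0.73  0.5   1.04 -0.33  1.47  1.74] F [ 0.5  0.8 -0.2] w 55.0 t 46.8
A plate(z free) [ 0.6521 -0.2444  0.057 ] z=.059 [ 0.6525 -0.2432] base [ 0.6511 -0.2463]
B plate(z free) [ 0.6641 -0.0796  0.054 ] z=.059 [ 0.6648 -0.079 ] base [ 0.6611 -0.0783]
C plate(z free) [0.6304 0.0932 0.0554] z=.059 [0.6309 0.092 ] base [0.63   0.0923]
```

Plate C is now centred (0.0920 against base 0.0923); A and B are within about 3 mm and at matching heights. Now the lever back: shut the fingers, go down on its far side and push -x.

Emit:
drive_tool(
  increments=[
    {"grip": 1, "tx": -0.345, "ty": -0.912, "tz": 0, "turn": 0},
    {"grip": 1, "tx": -0.345, "ty": -0.912, "tz": 0, "turn": 0},
    {"grip": 1, "tx": -0.345, "ty": -0.912, "tz": 0, "turn": 0},
    {"grip": 1, "tx": -0.345, "ty": -0.912, "tz": 0, "turn": 0},
    {"grip": 1, "tx": -0.345, "ty": -0.912, "tz": 0, "turn": 0},
    {"grip": 1, "tx": -0.345, "ty": -0.912, "tz": 0, "turn": 0},
    {"grip": 1, "tx": -0.345, "ty": -0.912, "tz": 0, "turn": 0},
    {"grip": 1, "tx": -0.345, "ty": -0.912, "tz": 0, "turn": 0},
    {"grip": 1, "tx": -0.345, "ty": -0.912, "tz": 0, "turn": 0},
    {"grip": 1, "tx": -0.345, "ty": -0.912, "tz": -0.1, "turn": 0},
    {"grip": 1, "tx": -0.345, "ty": -0.912, "tz": -0.22, "turn": 0},
    {"grip": 1, "tx": -0.345, "ty": -0.912, "tz": -0.34, "turn": 0},
    {"grip": 1, "tx": -0.345, "ty": -0.912, "tz": -0.44, "turn": 0},
    {"grip": 1, "tx": -0.345, "ty": -0.912, "tz": -0.484, "turn": 0},
    {"grip": 1, "tx": -0.345, "ty": -0.912, "tz": -0.484, "turn": 0},
  ],
)

```text
clock: 48.35
position: [0.6323, -0.3906, 0.0358]
ee_rot: [-0.004, -3.11, -0.012]
force: [0.5, 0.2, 0.7]
width: 0.005
```

```bash
python3 st.py
```

```text
pos [ 0.6323 -0.3906  0.0358] yaw(y axis-90) -0.20000000000000284 tilt 1.85 q [ 0.23  0.81  0.46  1.38 -0.37  1.06  2.32] F [0.5 0.2 0.7] w 0.4 t 48.35
```

Emit:
drive_tool(
  increments=[
    {"grip": 1, "tx": -0.04, "ty": -0.005, "tz": 0.01, "turn": 0},
    {"grip": 1, "tx": -0.07, "ty": -0.01, "tz": 0.01, "turn": 0},
    {"grip": 1, "tx": -0.1, "ty": -0.015, "tz": 0.01, "turn": 0},
    {"grip": 1, "tx": -0.12, "ty": -0.018, "tz": 0.01, "turn": 0},
    {"grip": 1, "tx": -0.14, "ty": -0.018, "tz": 0.01, "turn": 0},
    {"grip": 1, "tx": -0.16, "ty": -0.018, "tz": 0.01, "turn": 0},
    {"grip": 1, "tx": -0.18, "ty": -0.018, "tz": 0.01, "turn": 0},
    {"grip": 1, "tx": -0.2, "ty": -0.018, "tz": 0.01, "turn": 0},
    {"grip": 1, "tx": -0.22, "ty": -0.018, "tz": 0.01, "turn": 0},
    {"grip": 1, "tx": -0.235, "ty": -0.018, "tz": 0.01, "turn": 0},
    {"grip": 1, "tx": -0.235, "ty": -0.018, "tz": 0.01, "turn": 0},
  ],
)

```text
clock: 49.45
position: [0.5369, -0.3978, 0.0397]
ee_rot: [-0.006, -3.109, -0.013]
force: [0.5, -0.6, 0.2]
width: 0.007
```

```bash
python3 st.py
```

```text
pos [ 0.5369 -0.3978  0.0397] yaw(y axis-90) -0.20000000000000284 tilt 1.92 q [ 0.27  0.7   0.46  1.61 -0.34  0.95  2.41] F [ 0.5 -0.6  0.2] w 0.7 t 49.45
```

Emit:
drive_tool(
  increments=[
    {"grip": 1, "tx": -0.008, "ty": 0, "tz": 0, "turn": 0},
    {"grip": 1, "tx": -0.016, "ty": 0, "tz": 0, "turn": 0},
    {"grip": 1, "tx": -0.016, "ty": 0, "tz": 0, "turn": 0},
  ],
)

```text
clock: 49.75
position: [0.53, -0.3977, 0.0396]
ee_rot: [-0.006, -3.109, -0.013]
force: [0.5, -1.0, 0.8]
width: 0.003
```

Emit:
drive_tool(
  increments=[
    {"grip": 1, "tx": 0.06, "ty": 0, "tz": 0, "turn": 0},
    {"grip": 1, "tx": 0.06, "ty": 0, "tz": 0, "turn": 0},
    {"grip": 1, "tx": 0.06, "ty": 0, "tz": 0.4, "turn": 0},
    {"grip": 1, "tx": 0.06, "ty": 0, "tz": 0.5, "turn": 0},
    {"grip": 1, "tx": 0.06, "ty": 0, "tz": 0.5, "turn": 0},
    {"grip": 1, "tx": 0.06, "ty": 0, "tz": 0.5, "turn": 0},
    {"grip": 1, "tx": 0.1, "ty": 0.3, "tz": 0.5, "turn": 0},
    {"grip": 1, "tx": 0.3, "ty": 0.6, "tz": 0.5, "turn": 0},
    {"grip": 1, "tx": 0.5, "ty": 0.85, "tz": 0.5, "turn": 0},
    {"grip": 1, "tx": 0.5, "ty": 0.85, "tz": 0.5, "turn": 0},
    {"grip": 1, "tx": 0.5, "ty": 0.85, "tz": 0.5, "turn": 0},
    {"grip": 1, "tx": 0.5, "ty": 0.85, "tz": 0.5, "turn": 0},
    {"grip": 1, "tx": 0.5, "ty": 0.85, "tz": 0.5, "turn": 0},
  ],
)

```text
clock: 51.05
position: [0.7115, -0.0873, 0.2396]
ee_rot: [-0.006, -3.108, -0.013]
force: [0.6, -0.5, -0.2]
width: 0.002
```

```bash
python3 st.py; python3 - <<'E'
from red import *
print(redballs())
im=np.hstack([cv2.imread('pics/tmp_scene.png')[120:310,170:420],cv2.imread('pics/tmp_side.png')[120:310,190:390]])
cv2.imwrite('pics/fin.png',cv2.resize(im,None,fx=1.77,fy=1.77*1.5,interpolation=cv2.INTER_CUBIC))
E
python3 chk.py w10
```

```text
pos [ 0.7115 -0.0873  0.2396] yaw(y axis-90) -0.20000000000000284 tilt 1.96 q [-0.21  0.62  0.5   1.22 -0.28  1.4   1.83] F [ 0.6 -0.5 -0.2] w 0.2 t 51.05
{'scene': [], 'side': [([362.5, 154.5], 32)]}
A plate(z free) [ 0.652  -0.2459  0.0565] z=.059 [ 0.652  -0.2448] base [ 0.6511 -0.2475]
B plate(z free) [ 0.6652 -0.0802  0.0577] z=.059 [ 0.6653 -0.0802] base [ 0.6566 -0.0831]
C plate(z free) [0.6309 0.0922 0.0561] z=.059 [0.6311 0.0908] base [0.6303 0.0914]
```

View pics/fin.png

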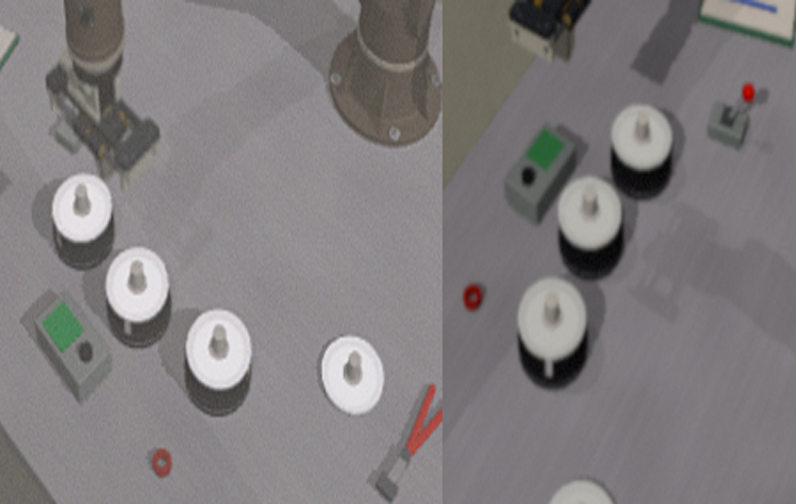

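The ball is back at its starting place (side 362.5,154.5 against 362.75,154.75 at first). All three plates look level, and the crimp tool and grommet are where they were. The arm is clear, so I'm handing in.

```bash
python3 -c "
from cell import *
print(sign_off())"
```

```text
the job is handed in; nothing more can be done
None
```

I handed the job in at about 51 s of the 210 s allowed. The lever was thrown off first. I then turned the plugs in all three packs to their marks, set a plate on each pack, and threw the lever back on. There is no verdict, so the results below are from my own checks.

- **Lever:** in the side camera the ball is at (362.5, 154.5) pixels, against (362.75, 154.75) at the start, so it is back on. The gripper hid it from the scene camera. When off, the ball matched the predicted far end in both cameras.
- **Plugs:** the measured mark directions are about -8°, 24° and 117°. The bars were left at -7.4°, 26.5° and 116.8°, so all three are within about 0.05 rad. A direct reading of the middle plug's nose gave about 0.075 rad, still inside the 0.12 rad limit.
- **Plates:** all three look seated and level, with disc heights agreeing to about 2 mm. Centring offsets are about 1 mm for one plate, 2 to 3 mm for the second and 3 mm for the middle one. One plate first read 4 to 5 mm off, so I re-gripped and centred it before switching the supply back on.
- **Bystanders:** the crimp tool and the grommet look unmoved in the last picture.

**Checks that disagreed:**
- **Fingertip height:** the real fingertips sit about 35 mm above the reported TCP. The first lever push passed over the ball because of this. I measured the offset by touching clear bench and allowed for it from then on.
- **Middle pack's base:** the last fit, with the base mostly hidden, gave an 8 to 9 mm offset in x. I set it aside in favour of earlier clear views, which gave 3 mm.
- **Tool tilt:** the tool ended tilted about 2°, up from 1° to 1.5° while placing the plates.

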